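# Change over the oil warmer and set its thermostat

### The arm

A 6-joint arm with a two-finger parallel gripper is mounted at the origin on the work surface. World frame = base frame: x ahead of the robot, y to its left, z up, the work surface at z = 0. Lengths are in mm, angles in rad, forces in N, time in s.
With the tool pointing down it reaches from about 350 to 775 mm from the base axis. Payload 7.3 kg.
Tool frame: the origin (TCP) lies between the finger pads, 19 mm behind the fingertips; this is the grasp point; z points along the fingers, y is the line along which they close (so a half turn about z gives the same grasp; the last joint's range is limited). The gripper opens to 92 mm and grips with 3 to 60 N. Pads are 19 mm wide; open, the fingers measure 130 mm over their backs; the gripper's body (75 mm by 190 mm) begins 47 mm behind the grasp point.
Start: joints at [-1.481, 0.342, 1.524, -0, 1.275, -0.146], TCP at [122.672, -510.485, 245.541] pointing down, gripper open.
Joint ranges: [-2.53, 2.53], [-0.77, 2.02], [0.04, 2.7], [-1, 4.14], [0.28, 2.66], [-3.11, 3.11]. Speed limits (rad/s): [2.57, 2.57, 3.14, 3.14, 3.14, 3.14].

### API

Orientations are given as [roll, pitch, yaw] about the fixed x, y, z axes, in that order (R = Rz(yaw) Ry(pitch) Rx(roll)).
In Python, from plant import get_obs, optics, ticket, finder gives the robot as it stands.
- The arm moves only by the tool send_rows, never from a script. Its arguments are lists of equal length, an entry for each row: "offset": the shift along the tool's x, y, z scaled (see below), a list of three; "delta_rot": the turn, a rotation vector about the tool's x, y, z scaled (see below), a list of three. In form: {"offset": [[dx, dy, dz], ...], "delta_rot": [[rx, ry, rz], ...]}. A call has 1 to 8 rows; each row is the pose to reach, as a shift and turn from the pose commanded when the call began, along the tool's axes at that moment, turning the shorter way round; what a row does not reach only later rows make up. The controller multiplies each number of a shift by 120 mm and each number of a turn by 360 degrees. A row lasts 1/8 s, in which the tool goes at most 62.5 mm and 10.7 degrees, less where a joint would pass 70% of its speed; a pose out of reach is approached as far as the arm can. A call with a number of a shift or a turn outside -1 to 1 is refused whole. A call with a gripper value outside its range is refused whole. "grip" is the opening, from 0 (shut) to 1 (fully open), set as the call begins (left out, the last holds). The fingers move at their own pace and stop on an object; the grip force is fixed at half the most. Time passes only in rows, so rows that repeat a pose let the fingers close. It gives the time, the measured TCP pose, the force, the opening and the grip force at its end, in the units of the state.
- get_obs(): the state, without advancing time (a new reading comes with each control period).
- optics.capture(name): name is "scene" or "top" or "wrist"; returns the picture (480x640x3 uint8, red, green, blue); there is no depth.
- optics.get_calibration(name): a dict with "fx", "fy", "cx", "cy" (pixels), "world_from_camera" (4x4, takes a point from camera to world coordinates). Camera axes: x right, y down, z forward; pixel columns grow to the right and rows downward; lengths in mm; the calibration is good to about 2 mm. A picture is of the moment at which its call begins: read the wrist's pose just before it. get_calibration takes no time and is no camera call; for the wrist camera it gives the pose at the moment of the call.
- ticket.close_job(): hands the job in; it is judged then, once.
Trained networks look in the newest picture that a camera, given by its name, has taken for a name from the list of things; names that differ only in an ending like _2 or _b are one class to them, and where a whole thing is asked for, a point or a joint stands for the part that bears it (a point fixed in the world has none). Each returns a list of dicts, best first, with "confidence" (0 to 1); they miss things now and then, are a little off and sometimes report something else, mostly with a low value. They report only what shows in the picture. A call takes as long as a camera call.
- finder.boxes_of(target, camera): "box" ([left, top, right, bottom] in pixels, round what is visible of it).
- finder.silhouettes(target, camera): "region" (480x640 bool, what is visible of it) and "box" ([left, top, right, bottom] in pixels, round what is visible of it).
- finder.pinpoint(target, camera): "uv" ([column, row] in pixels: a listed point, or the origin of a listed thing).
The state is a dict: "time": time; "joint_positions": joint angles; "dq": joint speeds; "tau": joint torques, N m; "tool_pos": TCP position; "tcp_rot": TCP orientation; "contact_force": force on the tool from outside, world axes, zero at the start; "moment": the same for the moment, N m; "grip_width": finger opening in mm; "finger_force": force on a finger pad.
Only numpy, scipy, OpenCV 4.12 (cv2) and the standard library are available. Lean on these libraries where they do the work, as an engineer would, in place of code of your own. Each camera call takes 0.05 s, during which the arm holds its last target. There are 200 camera calls.

### The job

Set up the bottle warmer for the next spa treatment: move the empty white bottles from its wells to the wooden returns box, stand every full oil bottle from the glass tray upright on the floor of a well, and twist each full bottle's black cap anticlockwise a good quarter turn so that it can vent. Only when all of that is done, turn the thermostat dial to the green mark (setting 4), never letting it into the red, and do not shift the plant, soap dish or tumbler.

Things in the scene. Friction and masses are not known exactly. Their poses are not given: they have to be found in the camera images.
- warmer: white three-bottle oil warmer, fixed, 52 mm high; in its own frame it spans x -120..+101, y -136..+136 mm, origin on the counter. Its x axis points from the control deck (nearest the robot) to the back. Three square wells 64 x 64 mm, 40 mm deep, in a row along its y axis at x = +50 mm, 94 mm apart, walls parallel to its axes; dial on the deck at x = -68 mm, y = 0.
- well_1 (a point): centre of the metal floor of well 1 (1 is at the +y end, 3 at the -y end of the warmer); floor 12 mm above the counter, rim 52 mm
- well_2 (a point): centre of the metal floor of well 2 (1 is at the +y end, 3 at the -y end of the warmer); floor 12 mm above the counter, rim 52 mm
- well_3 (a point): centre of the metal floor of well 3 (1 is at the +y end, 3 at the -y end of the warmer); floor 12 mm above the counter, rim 52 mm
- dial (a joint): thermostat dial on the control deck, vertical axis. Value in rad grows turning clockwise seen from above: 0 = off stop, each of the seven scale marks is 0.6 rad further, setting 4 (the only green mark) = 2.40, the red sector runs from 3.0 to the end stop 3.6. It stays where it is left (friction about 0.05 N m).
- dial_grip (a point): on the dial's axis 80 mm above the counter, where the TCP can grip. Dial: black bar grip 50 mm long, 13 mm wide, top 88 mm above the counter, on a skirt 52 mm in diameter whose top is 57 mm above it; a white line on one end of the bar is the pointer. Its direction in the warmer's frame: 1.8 rad (anticlockwise from the warmer's +x) minus the dial value.
- green_mark (a point): middle of the green mark on the dial's scale (setting 4), 40 mm from the dial's axis; the pointer must point at it
- bottle_1: full orange oil bottle with black cap, about 245 g: square body 56 x 56 mm, 72 mm high (shoulder to 77); round cap 36 mm in diameter, 84 to 114 mm above the underside; origin at the centre of the underside, z up, x and y square to its faces. Can be lifted by the cap (TCP 100 mm above the origin). Starts upright on the glass tray; may be absent
- cap_1 (a joint): captive twist-open cap of bottle_1, upright axis: 0 = shut, grows anticlockwise seen from above, stop at 2.0 rad; it never comes off. Friction 0.08 N m: a free-standing bottle turns along with its cap; a well stops it after up to 0.2 rad of play. When shut, the white line on the cap's top points to the white mark on the shoulder (the bottle's +x side)
- bottle_2: full green oil bottle with black cap, about 245 g: square body 56 x 56 mm, 72 mm high (shoulder to 77); round cap 36 mm in diameter, 84 to 114 mm above the underside; origin at the centre of the underside, z up, x and y square to its faces. Can be lifted by the cap (TCP 100 mm above the origin). Starts upright on the glass tray; may be absent
- cap_2 (a joint): captive twist-open cap of bottle_2, upright axis: 0 = shut, grows anticlockwise seen from above, stop at 2.0 rad; it never comes off. Friction 0.08 N m: a free-standing bottle turns along with its cap; a well stops it after up to 0.2 rad of play. When shut, the white line on the cap's top points to the white mark on the shoulder (the bottle's +x side)
- bottle_3: full dark brown oil bottle with black cap, about 245 g: square body 56 x 56 mm, 72 mm high (shoulder to 77); round cap 36 mm in diameter, 84 to 114 mm above the underside; origin at the centre of the underside, z up, x and y square to its faces. Can be lifted by the cap (TCP 100 mm above the origin). Starts upright on the glass tray; may be absent
- cap_3 (a joint): captive twist-open cap of bottle_3, upright axis: 0 = shut, grows anticlockwise seen from above, stop at 2.0 rad; it never comes off. Friction 0.08 N m: a free-standing bottle turns along with its cap; a well stops it after up to 0.2 rad of play. When shut, the white line on the cap's top points to the white mark on the shoulder (the bottle's +x side)
- empty_1: empty white bottle with white cap (cap fixed), blue label, 60 g, same sizes as the full ones, origin at the centre of its underside; starts standing in well 1; may be absent
- empty_2: empty white bottle with white cap (cap fixed), blue label, 60 g, same sizes as the full ones, origin at the centre of its underside; starts standing in well 2; may be absent
- empty_3: empty white bottle with white cap (cap fixed), blue label, 60 g, same sizes as the full ones, origin at the centre of its underside; starts standing in well 3; may be absent
- glass_tray: fixed glass tray 330 x 150 mm, 8 mm thick, on the counter, with a chrome double gallery rail round it (6 mm bars at 30 and 54 mm, knobs to 65 mm above the counter, rectangle 316 x 136 mm); origin under its centre, x along its length. Swaps sides with the returns box
- returns: fixed open wooden returns box for empties, 270 (x) x 130 (y) x 40 mm high, walls and floor 6 mm; origin under its centre, at the left or right of the warmer
- plant: bystander: potted plant, pot 76 mm in diameter, about 100 mm high, origin under the pot
- soap_dish: bystander: white soap dish 110 x 75 mm with a bar of soap, 35 mm high, origin under it
- tumbler: bystander: blue ceramic tumbler 72 mm in diameter, 90 mm high, origin under it

How it is judged (in metres and radians):
On the way, in this order (a step that is already met when the one before it is completed fails the run):
1. all empties are in the returns box, all full bottles stand in wells, and their caps are twisted open ((horizontal distance between bottle_1 and well_1 below 0.012 m or horizontal distance between bottle_1 and well_2 below 0.012 m or horizontal distance between bottle_1 and well_3 below 0.012 m) and z of each of bottle_1, bottle_2, bottle_3 in the frame of warmer below 0.02 m and angle between each of bottle_1, bottle_2, bottle_3's own z axis and vertical below 0.12 rad and (horizontal distance between bottle_2 and well_1 below 0.012 m or horizontal distance between bottle_2 and well_2 below 0.012 m or horizontal distance between bottle_2 and well_3 below 0.012 m) and (horizontal distance between bottle_3 and well_1 below 0.012 m or horizontal distance between bottle_3 and well_2 below 0.012 m or horizontal distance between bottle_3 and well_3 below 0.012 m) and value of joint each of cap_1, cap_2, cap_3 above 1.4 rad and x of empty_1 in the frame of returns between -0.13 and 0.13 m and y of empty_1 in the frame of returns between -0.06 and 0.06 m and z of each of empty_1, empty_2, empty_3 in the frame of returns below 0.05 m and x of empty_2 in the frame of returns between -0.13 and 0.13 m and y of empty_2 in the frame of returns between -0.06 and 0.06 m and x of empty_3 in the frame of returns between -0.13 and 0.13 m and y of empty_3 in the frame of returns between -0.06 and 0.06 m), for 0.2 s.
2. the thermostat dial is then turned to the green mark (value of joint dial between 2.28 and 2.52 rad), for 0.2 s.
At the end, for the whole second after the job is handed in: every empty bottle that is present lies or stands inside the returns box; every full bottle stands upright (within 7 degrees) on the floor of a well; each of their caps is open by 1.4 rad or more; the dial is within 0.12 rad (7 degrees) of the green mark at 2.40; all at rest (all of step 1 and all of step 2 and linear speed of each of bottle_1, bottle_2, bottle_3, empty_1, empty_2, empty_3 below 0.03 m/s); the robot touches nothing.
It fails at once if the dial is turned into the red sector (value of joint dial above 3.05 rad).
It fails at once if the dial is turned up (past 0.9 rad) while a full bottle's cap is still shut (value of joint dial above 0.9 rad and value of joint any of cap_1, cap_2, cap_3 below 1.3 rad).
It fails at once if the plant is shifted more than 3 cm (distance of plant from where it was at the start of the episode above 0.03 m).
It fails at once if the soap dish is shifted more than 3 cm (distance of soap_dish from where it was at the start of the episode above 0.03 m).
It fails at once if the tumbler is shifted more than 3 cm (distance of tumbler from where it was at the start of the episode above 0.03 m).
Of bottle_1, bottle_2, bottle_3 only 2 to 3 are there at a start; the rules pass over those that are not, and their reading is None.
Of empty_1, empty_2, empty_3 only 1 to 2 are there at a start; the rules pass over those that are not, and their reading is None.
At some moment in a run one of bottle_1, bottle_2, bottle_3 may be knocked a few centimetres aside while the robot is not near it.
It also fails if it takes over 210 s, if anything falls off the work surface, if the arm or the gripper's body presses on something with over 40 N, if the wrist force passes 120 N, or if a joint passes its speed limit or range.

## Working session

There is one attempt and no reset: what is moved stays moved. The work goes in short steps, Python scripts to look and compute and a tool call to move; the robot and the scene stay as the last step left them, time stands still between calls to the robot, and variables do not carry over. Pictures are saved under pics/ and viewed, at most 14 in all, crops included, and the job is handed in when it is done.

Besides the shell and the picture viewer there is one more tool, called after "Emit:" as a command line: name --argument value ..., lists and objects as JSON in quotes. send_rows: Moves the arm, as the interface text tells. Its arguments: {"type":"object","properties":{"offset":{"type":"array"},"delta_rot":{"type":"array"},"grip":{"type":"number"}},"required":["offset","delta_rot"]}

```bash
ls; mkdir -p pics; python3 - <<'E'
from plant import get_obs, optics, ticket, finder
import cv2, numpy as np
o=get_obs(); print(o)
ims=[]
for n in ["scene","top"]:
    im=optics.capture(n); ims.append(im); cv2.imwrite(f"pics/{n}0.png",im[:,:,::-1])
    c=optics.get_calibration(n); print(n,c)
E
```

```text
pics
{'time': 0.0, 'joint_positions': array([-1.48099020e+00,  3.42750276e-01,  1.52500761e+00,  1.19653944e-05,
        1.27536015e+00, -1.46003253e-01]), 'dq': array([ 1.83715082e-03,  9.20009556e-04,  6.81934941e-04,  1.41328363e-03,
       -7.36388320e-04, -5.48177926e-05]), 'tau': array([ 1.63708653e-03, -4.31243634e+01, -2.44217795e+01,  7.20553449e-02,
        5.59853262e-02, -1.14118009e-04]), 'tool_pos': array([ 122.64629677, -510.10080424,  244.83390627]), 'tcp_rot': array([-3.14008516e+00, -2.33240805e-04,  2.35805709e-01]), 'contact_force': array([-0.33424423,  0.42717757,  0.98710825]), 'moment': array([-0.0019838 ,  0.00935318,  0.01246043]), 'finger_force': 0.0, 'grip_width': 91.6488188944577}
scene {'fx': 579.7414426377446, 'fy': 579.7414426377446, 'cx': 317.93986106949785, 'cy': 242.2734444503607, 'world_from_camera': array([[-8.87186088e-01,  2.52946625e-01, -3.85900052e-01,
         9.86554457e+02],
       [ 4.60964274e-01,  5.22711355e-01, -7.17136513e-01,
         7.77865366e+02],
       [ 2.03170781e-02, -8.14119674e-01, -5.80341599e-01,
         7.20809849e+02],
       [ 0.00000000e+00,  0.00000000e+00,  0.00000000e+00,
         1.00000000e+00]])}
top {'fx': 574.4742455427279, 'fy': 574.4742455427279, 'cx': 322.01858998124607, 'cy': 241.47851300563678, 'world_from_camera': array([[-2.69848606e-02, -9.95318348e-01,  9.28073498e-02,
         4.47674891e+02],
       [-9.99633154e-01,  2.70835392e-02, -1.96297759e-04,
         1.92423514e+01],
       [-2.31817274e-03, -9.27786009e-02, -9.95684065e-01,
         1.30444530e+03],
       [ 0.00000000e+00,  0.00000000e+00,  0.00000000e+00,
         1.00000000e+00]])}
```

View pics/top0.png

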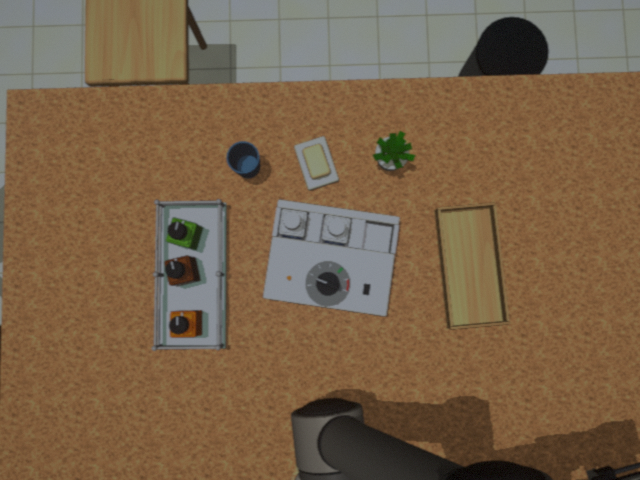

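View pics/scene0.png

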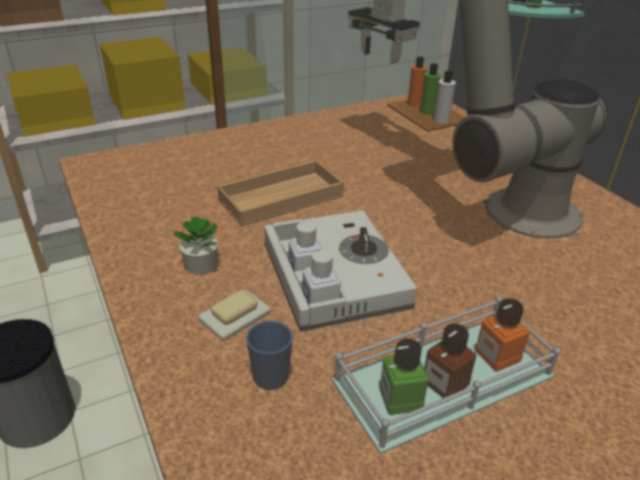

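The top view shows full bottles at caps (178,231) green, (175,270) brown and (179,323) orange. Empties stand in wells 1 and 2, at (292,220) and (336,228); well 3 at (378,236) is free. The dial is at (328,283) and the returns box at (471,266). The scene view confirms all of this, with the tumbler, soap and plant behind the warmer.

```bash
cat > h.py <<'E'
from plant import get_obs, optics, ticket, finder
import cv2, numpy as np
from scipy.spatial.transform import Rotation as R
np.set_printoptions(precision=1,suppress=True)
def ray(cal,uv):
    T=cal["world_from_camera"]; d=np.array([(uv[0]-cal["cx"])/cal["fx"],(uv[1]-cal["cy"])/cal["fy"],1.])
    return T[:3,3],T[:3,:3]@d
def plane(cal,uv,z):
    o,d=ray(cal,uv); return o+d*(z-o[2])/d[2]
def proj(cal,p):
    T=cal["world_from_camera"]; q=T[:3,:3].T@(np.asarray(p,float)-T[:3,3]); return np.array([cal["fx"]*q[0]/q[2]+cal["cx"],cal["fy"]*q[1]/q[2]+cal["cy"]])
def tri(cals,uvs):
    A=np.zeros((3,3));b=np.zeros(3);P=[]
    for c,u in zip(cals,uvs):
        o,d=ray(c,u); d=d/np.linalg.norm(d); M=np.eye(3)-np.outer(d,d); A+=M;b+=M@o
    p=np.linalg.solve(A,b)
    return p,[np.linalg.norm(proj(c,p)-u) for c,u in zip(cals,uvs)]
def go(p,yaw):
    """numbers for send_rows to reach p with tool down at yaw, from the measured pose"""
    o=get_obs(); R0=R.from_euler('xyz',o["tcp_rot"]); R1=R.from_euler('xyz',[np.pi,0,yaw])
    off=R0.inv().apply(np.asarray(p)-o["tool_pos"])/120; rv=(R0.inv()*R1).as_rotvec(degrees=True)/360
    print("off",np.round(off,3),"rot",np.round(rv,4))
E
python3 - <<'E'
from h import *
for t in ["bottle_1","empty_1","dial_grip","well_1","well_2","well_3","warmer","returns","green_mark","glass_tray","plant","tumbler","soap_dish"]:
    zs={"bottle_1":8,"empty_1":12,"dial_grip":80,"well_1":12,"well_2":12,"well_3":12,"green_mark":53}.get(t,0)
    print(t,zs)
    for cam in ["top","scene"]:
        c=optics.get_calibration(cam)
        for d in finder.pinpoint(t,cam)[:4]:
            print("   ",cam,round(d["confidence"],2),np.array(d["uv"]),plane(c,d["uv"],zs)[:2])
print(optics.get_calibration("wrist"), get_obs()["time"])
E
```

```text
bottle_1 8
    top 0.95 [191.  323.4] [392.4 317.1]
    top 0.85 [185.3 270. ] [512.3 329.2]
    top 0.8 [187.2 232.4] [597.5 324.5]
    top 0.68 [191.7 279.4] [490.7 314.9]
    scene 0.74 [446.  382.9] [506.8 327.6]
    scene 0.67 [403.1 400.3] [587.7 325.8]
    scene 0.6 [496.5 356.8] [395.7 320.2]
    scene 0.47 [345.3 244.2] [463.7 -71.6]
empty_1 12
    top 0.95 [334.7 233.2] [586.2 -10.2]
    top 0.93 [295.9 226.6] [603.6  77.2]
    scene 0.69 [321.8 305.3] [600.4  81.2]
    scene 0.65 [304.  274.9] [590.3 -12.6]
dial_grip 80
    top 0.92 [329.  283.4] [471.9   6.6]
    scene 0.81 [365.9 236.2] [467.3   8.5]
    scene 0.52 [323.6 304.2] [633.5 147. ]
well_1 12
    top 0.85 [377.7 237.4] [ 574.  -107.1]
    top 0.7 [293.6 224.5] [608.5  82.3]
    top 0.6 [334.  231.9] [589.2  -8.7]
    scene 0.59 [290.6 244.9] [ 571.1 -114.5]
    scene 0.56 [321.1 309.7] [607.1  91.2]
well_2 12
    top 0.85 [377.7 237.4] [ 574.  -107.1]
    top 0.7 [293.6 224.5] [608.5  82.3]
    top 0.6 [334.  231.9] [589.2  -8.7]
    scene 0.59 [290.6 244.9] [ 571.1 -114.5]
    scene 0.56 [321.1 309.7] [607.1  
[... 579 characters left out ...]
 0.89 [191.2 277.1] [496.2 317.8]
    top 0.29 [384.5 158. ] [ 759.  -130.6]
    scene 0.72 [441.5 378.4] [502.1 311.7]
plant 0
    top 0.59 [385.3 158.7] [ 757.3 -132.4]
    scene 0.56 [201.3 264.7] [ 755.3 -146.3]
tumbler 0
    top 0.77 [246.9 167.1] [746.4 187.7]
    scene 0.87 [271.3 375.4] [746.2 183.4]
soap_dish 0
    top 0.61 [316.9 165.5] [745.7  26. ]
    scene 0.87 [234.7 315.7] [748.7  24.8]
{'fx': 337.90722227403245, 'fy': 337.90722227403245, 'cx': 320.0807767399551, 'cy': 238.80972454947747, 'world_from_camera': array([[   0.2,   -0.9,   -0.3,  195.3],
       [  -1. ,   -0.2,   -0.1, -494.2],
       [  -0. ,    0.3,   -1. ,  385.6],
       [   0. ,    0. ,    0. ,    1. ]])} 1.4
```

```bash
cat >> h.py <<'E'
def plan(p,yaw):
    o=get_obs(); R0=R.from_euler('xyz',o["tcp_rot"]); R1=R.from_euler('xyz',[np.pi,0,yaw])
    off=R0.inv().apply(np.asarray(p)-o["tool_pos"])/120; rv=(R0.inv()*R1).as_rotvec(degrees=True)/360
    n=max(1,int(np.ceil(np.abs(off).max()))); L=np.linalg.norm(off)*120/n
    print("N",n,"each",np.round(off/n,3).tolist(),"rows/call",int(np.ceil(L/62.5)),"half",np.round(off/n/2,3).tolist(),"| total",np.round(off,3).tolist(),"rot",np.round(rv,4).tolist())
E
python3 - <<'E'
from h import *
plan([555,-12,250],-0.17)
c=optics.get_calibration("top")
for t in ["returns","glass_tray"]:
    d=finder.silhouettes(t,"top")[0]; m=d["region"].astype(np.uint8); k,_=cv2.findContours(m,0,2); k=max(k,key=cv2.contourArea)
    b=cv2.boxPoints(cv2.minAreaRect(k)); w=np.array([plane(c,u,40 if t=="returns" else 30)[:2] for u in b]); print(t,w.mean(0),w, [np.linalg.norm(w[i]-w[i-1]) for i in range(4)])
E
```

```text
N 5 each [0.895, -0.639, -0.007] rows/call 3 half [0.447, -0.32, -0.004] | total [4.473, -3.197, -0.037] rot [0.0, -0.0, 0.0646]
returns [ 504.  -309.2] [[ 634.  -231.3]
 [ 645.4 -371.9]
 [ 373.7 -385.7]
 [ 362.8 -247.8]] [np.float64(271.6953717456198), np.float64(141.08941522721506), np.float64(271.98876119536396), np.float64(138.30102886170692)]
glass_tray [593.7 326.2] [[576.5 371.3]
 [634.  354.8]
 [610.7 281. ]
 [553.4 297.8]] [np.float64(77.02993257680993), np.float64(59.82251455541198), np.float64(77.35291688265673), np.float64(59.71582501186095)]
```

Emit:
send_rows --offset '[[0.3,-0.213,0],[0.6,-0.426,0],[0.895,-0.639,-0.007]]' --delta_rot '[[0,0,0],[0,0,0],[0,0,0]]' --grip 0.6

```text
time: 1.88
tool_pos: [209.9, -409.8, 246.4]
tcp_rot: [3.141, -0.0, 0.235]
contact_force: [0.6, -1.0, 0.6]
grip_width: 66.1
finger_force: 0.0
```

Emit:
send_rows --offset '[[0.3,-0.213,0],[0.6,-0.426,0],[0.895,-0.639,-0.007]]' --delta_rot '[[0,0,0],[0,0,0],[0,0,0]]'

```text
time: 2.25
tool_pos: [296.5, -310.1, 247.3]
tcp_rot: [3.141, -0.0, 0.236]
contact_force: [0.6, 1.0, 0.2]
grip_width: 55.3
finger_force: 0.0
```

Emit:
send_rows --offset '[[0.3,-0.213,0],[0.6,-0.426,0],[0.895,-0.639,-0.007]]' --delta_rot '[[0,0,0],[0,0,0],[0,0,0]]'

```text
time: 2.62
tool_pos: [383.0, -210.4, 248.2]
tcp_rot: [3.141, -0.0, 0.236]
contact_force: [1.3, -1.0, 0.0]
grip_width: 55.1
finger_force: 0.0
```

Emit:
send_rows --offset '[[0.3,-0.213,0],[0.6,-0.426,0],[0.895,-0.639,-0.007]]' --delta_rot '[[0,0,0],[0,0,0],[0,0,0]]'

```text
time: 3.0
tool_pos: [469.6, -110.6, 249.0]
tcp_rot: [3.141, -0.0, 0.236]
contact_force: [1.0, 0.3, -0.5]
grip_width: 55.1
finger_force: 0.0
```

Emit:
send_rows --offset '[[0.3,-0.213,0],[0.6,-0.426,0],[0.895,-0.639,-0.007],[0.895,-0.639,-0.007]]' --delta_rot '[[0,0,0.02],[0,0,0.04],[0,0,0.0646],[0,0,0.0646]]'

```text
time: 3.5
tool_pos: [556.4, -10.1, 249.2]
tcp_rot: [-3.141, -0.0, -0.168]
contact_force: [-0.0, -0.6, -0.1]
grip_width: 55.0
finger_force: 0.0
```

```bash
python3 - <<'E'
from h import *
o=get_obs(); print(o["time"],o["tool_pos"],o["tcp_rot"],o["joint_positions"],o["grip_width"])
im=optics.capture("wrist"); cv2.imwrite("pics/w1.png",im[:,:,::-1])
c=optics.get_calibration("wrist"); print(c["world_from_camera"])
for t,z in [("well_1",12),("empty_1",12),("dial_grip",80),("green_mark",53)]:
    for d in finder.pinpoint(t,"wrist")[:4]: print(t,round(d["confidence"],2),np.array(d["uv"]),plane(c,d["uv"],z)[:2])
E
```

```text
3.5 [556.4 -10.1 249.2] [-3.1 -0.  -0.2] [-0.2  0.4  1.4  0.   1.3  1.6] 54.98852688009829
[[ -0.2  -0.9  -0.3 629.2]
 [ -1.    0.2   0.  -24.8]
 [  0.    0.3  -1.  389.3]
 [  0.    0.    0.    1. ]]
well_1 0.68 [402.  180.4] [ 573.4 -107.4]
well_1 0.51 [230.2 181.3] [604.   80.4]
empty_1 0.83 [230.2 182.1] [603.1  80.6]
empty_1 0.81 [314.7 183.9] [585.6 -11.4]
dial_grip 0.73 [316.3 309.9] [468.    6.2]
dial_grip 0.44 [ 32.8 227.6] [597.2 255.4]
green_mark 0.68 [336.4 267. ] [500.1 -20.7]
green_mark 0.66 [101.8  58.3] [732.5 156.5]
```

View pics/w1.png

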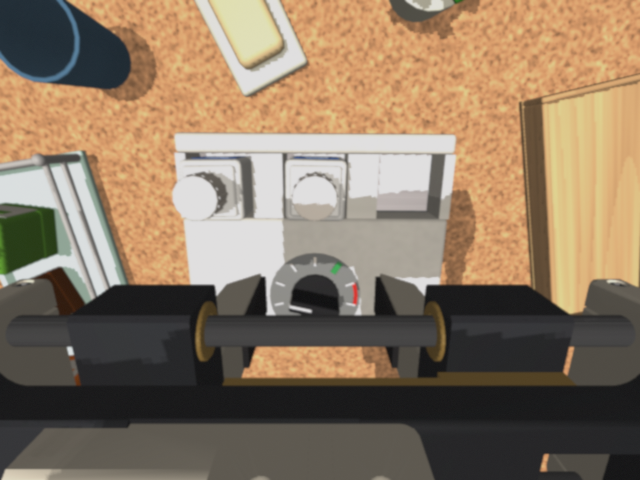

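The wrist view shows the back edge of the warmer at row 134 (columns 175–455), the caps of the empties at (197,197) and (314,196), and well 3 empty at (410,185). The dial is at (315,295), with the green mark at (336,267). I'll fit the warmer model to the edges.

```bash
cat > fit.py <<'E'
from h import *
from scipy.optimize import minimize
from scipy.ndimage import map_coordinates
def segs_warmer():
    S=[((101,-136),(101,136)),((101,136),(10,136)),((101,-136),(10,-136))]
    for y in (94,0,-94):
        q=[(18,y-32),(18,y+32),(82,y+32),(82,y-32)]
        S+=[(q[i],q[(i+1)%4]) for i in range(4)]
    return S
def fit(im,cal,segs,z,x0,rng=(12,12,.06)):
    pts=np.vstack([np.linspace(a,b,40) for a,b in segs])
    g=cv2.GaussianBlur(cv2.cvtColor(im,cv2.COLOR_RGB2GRAY).astype(np.float32),(0,0),1.0)
    G=np.minimum(np.hypot(cv2.Sobel(g,5,1,0),cv2.Sobel(g,5,0,1)),80); Gs=[cv2.GaussianBlur(G,(0,0),s) for s in (3,1)]
    T=cal["world_from_camera"]
    def score(v,G):
        c,s=np.cos(v[2]),np.sin(v[2]); w=np.c_[v[0]+c*pts[:,0]-s*pts[:,1],v[1]+s*pts[:,0]+c*pts[:,1],np.full(len(pts),z)]
        q=(w-T[:3,3])@T[:3,:3]; u=cal["fx"]*q[:,0]/q[:,2]+cal["cx"]; r=cal["fy"]*q[:,1]/q[:,2]+cal["cy"]
        return -map_coordinates(G,[r,u],order=1,mode="nearest").mean()
    best=min(([x0[0]+a,x0[1]+b,x0[2]+t] for a in np.linspace(-rng[0],rng[0],9) for b in np.linspace(-rng[1],rng[1],9) for t in np.linspace(-rng[2],rng[2],9)),key=lambda v:score(v,Gs[0]))
    for G in Gs:
        sim=np.array([best]+[np.add(best,d) for d in np.diag([2,2,.02])])
        best=minimize(score,best,args=(G,),method="Nelder-Mead",options=dict(initial_simplex=sim,xatol=1e-3,fatol=1e-4)).x
    return best,-score(best,Gs[1])
E
python3 - <<'E'
from fit import *
im=cv2.imread("pics/w1.png")[:,:,::-1].copy(); c=optics.get_calibration("wrist")
v,s=fit(im,c,segs_warmer(),52,[536,-3,-.163]); np.set_printoptions(precision=3,suppress=True); print(v,s)
v2,s2=fit(cv2.imread("pics/top0.png")[:,:,::-1].copy(),optics.get_calibration("top"),segs_warmer(),52,[536,-3,-.163]); print(v2,s2)
cs,sn=np.cos(v[2]),np.sin(v[2])
for n,(x,y) in dict(w1=(50,94),w2=(50,0),w3=(50,-94),dial=(-68,0)).items(): print(n,[v[0]+cs*x-sn*y,v[1]+sn*x+cs*y])
# caps of empties: circle of white near
g=cv2.cvtColor(im,cv2.COLOR_RGB2GRAY)
for y in (94,0):
    p=[v[0]+cs*50-sn*y,v[1]+sn*50+cs*y]
    print("nominal cap top px",proj(c,[*p,126]))
h=cv2.HoughCircles(cv2.GaussianBlur(g,(0,0),1)[150:240,160:360],cv2.HOUGH_GRADIENT,1.0,40,param1=80,param2=12,minRadius=18,maxRadius=28)
for q in h[0][:6]: print("circ",q+[160,150,0],plane(c,q[:2]+[160,150],126))
E
```

```text
[535.986  -5.853  -0.168] 59.621258
[538.992  -1.986  -0.166] 59.725704
w1 [np.float64(600.9957263114652), np.float64(78.46648326069344)]
w2 [np.float64(585.282696491967), np.float64(-14.2109179431144)]
w3 [np.float64(569.5696666724689), np.float64(-106.88831914692223)]
dial [np.float64(468.94298008718704), np.float64(5.513949277106723)]
nominal cap top px [194.148 200.926]
nominal cap top px [313.556 200.633]
circ [193.5 199.5  22.9] [602.176  78.662 126.   ]
circ [313.5 198.5  22.9] [586.953 -14.463 126.   ]
```

Emit:
send_rows --offset '[[0.13,0.24,0],[0.26,0.48,0],[0.37,0.74,0],[0.37,0.74,0],[0.37,0.74,0],[0.37,0.74,0],[0.37,0.74,0],[0.37,0.74,0]]' --delta_rot '[[0,0,-0.029],[0,0,-0.058],[0,0,-0.087],[0,0,-0.116],[0,0,-0.145],[0,0,-0.174],[0,0,-0.203],[0,0,-0.232]]'

```text
time: 4.75
tool_pos: [583.3, -108.3, 250.0]
tcp_rot: [3.141, 0.0, 1.293]
contact_force: [-0.6, -0.3, -0.1]
grip_width: 54.9
finger_force: 0.0
```

Emit:
send_rows --offset '[[0,0,0],[0,0,0]]' --delta_rot '[[0,0,0],[0,0,0]]'

```text
time: 5.0
tool_pos: [583.7, -107.8, 249.9]
tcp_rot: [3.141, 0.0, 1.284]
contact_force: [-0.4, -0.0, -0.2]
grip_width: 54.8
finger_force: 0.0
```

```bash
python3 - <<'E'
from fit import *
o=get_obs(); print(o["time"],o["tool_pos"],o["tcp_rot"])
im=optics.capture("wrist"); cv2.imwrite("pics/w2.png",im[:,:,::-1])
c=optics.get_calibration("wrist"); np.set_printoptions(precision=3,suppress=True)
np.save("c2.npy",c["world_from_camera"])
v,s=fit(im,c,segs_warmer(),52,[536,-3,-.163]); print(v,s)
g=cv2.cvtColor(im,cv2.COLOR_RGB2GRAY)
for n,(x,y) in dict(e1=(50,94),e2=(50,0)).items():
    cs,sn=np.cos(v[2]),np.sin(v[2]); p=proj(c,[v[0]+cs*x-sn*y,v[1]+sn*x+cs*y,126]); a=(p-45).astype(int).clip(0)
    h=cv2.HoughCircles(cv2.GaussianBlur(g,(0,0),1)[a[1]:a[1]+90,a[0]:a[0]+90],cv2.HOUGH_GRADIENT,1.0,60,param1=80,param2=10,minRadius=17,maxRadius=30)
    q=h[0][0]; print(n,p,q[:2]+a,q[2],plane(c,q[:2]+a,126))
for t,z in [("well_1",12),("empty_1",12),("dial_grip",80),("green_mark",53)]:
    for d in finder.pinpoint(t,"wrist")[:3]: print(t,round(d["confidence"],2),np.array(d["uv"]),plane(c,d["uv"],z)[:2])
E
```

```text
5.0 [ 583.7 -107.8  249.9] [3.1 0.  1.3]
[540.546  -1.975  -0.179] 63.812584
e1 [270.904 -39.497] [270.5   6.5] 24.8 [597.754  56.828 126.   ]
e2 [289.822 111.924] [286.5 111.5] 27.1 [587.503  -9.892 126.   ]
well_1 0.95 [311.8 208.6] [ 575.513 -104.573]
empty_1 0.85 [300. 123.] [590.115 -12.98 ]
empty_1 0.74 [286.2  18.8] [606.005  83.205]
dial_grip 0.79 [163.7 133.6] [475.664   7.986]
green_mark 0.63 [211.6 154.1] [501.176 -18.655]
```

View pics/w2.png

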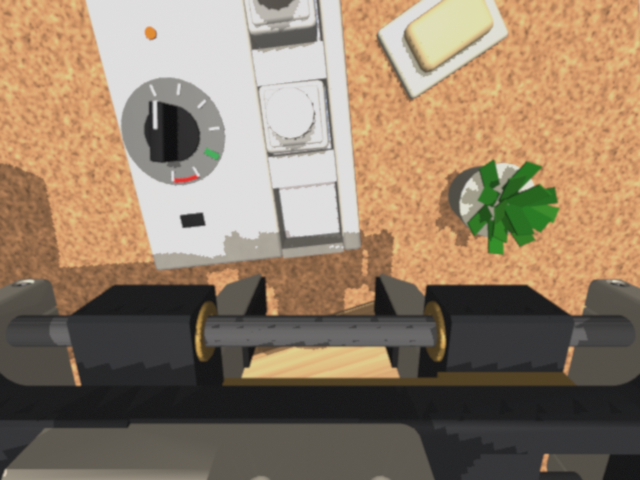

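This view shows empty 2's cap at (291,112), well 3 at (310,208) and the dial at (168,132), with the pointer near (154,110). Well 1 is cut off. I'll fit both views jointly, with a common camera bias in the tool frame.

```bash
cat > joint.py <<'E'
from fit import *
np.set_printoptions(precision=3,suppress=True)
ims=[cv2.imread(f"pics/{n}.png")[:,:,::-1].copy() for n in ("w1","w2")]
c=optics.get_calibration("wrist"); T2=np.load("c2.npy")
# camera in tool frame from view 2
def Tt(p,y): M=np.eye(4); M[:3,:3]=R.from_euler('xyz',[np.pi,0,y]).as_matrix(); M[:3,3]=p; return M
o=get_obs(); M=np.eye(4); M[:3,:3]=R.from_euler('xyz',o["tcp_rot"]).as_matrix(); M[:3,3]=o["tool_pos"]; C=np.linalg.inv(M)@T2
print("cam in tool",C)
yaws=(-.168,1.284); Ts=[Tt([556.4,-10.1,249.2],yaws[0])@C,T2]
S=segs_warmer(); S2=[S[0],S[2]]+S[7:]+[((-118,-136),(10,-136))]
S2[0]=((101,-136),(101,40))
P=[np.vstack([np.linspace(a,b,40) for a,b in s]) for s in (S,S2)]
Gs=[]
for im in ims:
    g=cv2.GaussianBlur(cv2.cvtColor(im,cv2.COLOR_RGB2GRAY).astype(np.float32),(0,0),1.0)
    G=np.minimum(np.hypot(cv2.Sobel(g,5,1,0),cv2.Sobel(g,5,0,1)),80); Gs.append([cv2.GaussianBlur(G,(0,0),s) for s in (3,1)])
def score(v,k,which=(0,1)):
    t=0
    for i in which:
        cs,sn=np.cos(v[2]),np.sin(v[2]); p=P[i]; w=np.c_[v[0]+cs*p[:,0]-sn*p[:,1],v[1]+sn*p[:,0]+cs*p[:,1],np.full(len(p),52.)]
        b=Tt([0,0,0],yaws[i])[:3,:3]@np.array([v[3],v[4],0]); T=Ts[i]
        q=(w-T[:3,3]-b)@T[:3,:3]; u=c["fx"]*q[:,0]/q[:,2]+c["cx"]; r=c["fy"]*q[:,1]/q[:,2]+c["cy"]
        t-=map_coordinates(Gs[i][k],[r,u],order=1,mode="nearest").mean()
    return t
def opt(which,fixb):
    v=np.array([538,-4,-.168,0,0])
    for k in (0,0,1):
        f=(lambda x:score(np.r_[x[:3],0,0],k,which)) if fixb else (lambda x:score(x,k,which))
        sim=np.vstack([v]+[v+d for d in np.diag([5,5,.02,3,3.])])
        v=minimize(f,v,method="Nelder-Mead",options=dict(initial_simplex=sim,xatol=1e-3,fatol=1e-4,maxiter=3000)).x
    return v,score(v,1,which)
print(opt((0,),1));print(opt((1,),1));print(opt((0,1),1));print(opt((0,1),0))
E
python3 joint.py
```

```text
cam in tool [[  -0.002   -0.961   -0.276   73.124]
 [   1.      -0.002   -0.       0.608]
 [  -0.      -0.276    0.961 -140.235]
 [   0.       0.       0.       1.   ]]
(array([536.131,  -2.044,  -0.168,   0.889,   4.092]), np.float32(-41.07761))
(array([538.778,  -1.168,  -0.181,  -6.387,   3.827]), np.float32(-29.934273))
(array([539.072,  -1.236,  -0.187,  -0.956,   4.931]), np.float32(-77.536446))
(array([537.19 ,  -0.567,  -0.173,   0.463,  -1.376]), np.float32(-127.12903))
```

```bash
cat >> h.py <<'E'
def snap(name):
    c=optics.get_calibration("wrist"); o=get_obs(); im=optics.capture("wrist"); cv2.imwrite(f"pics/{name}.png",im[:,:,::-1])
    np.savez(f"pics/{name}.npz",T=c["world_from_camera"],yaw=o["tcp_rot"][2]); print("snap",o["time"],o["tool_pos"],o["tcp_rot"],"dq",np.abs(o["dq"]).max())
    return im,c
E
python3 - <<'E'
from h import *
snap("v2"); plan([560,-14,250],-0.173)
E
```

```text
snap 5.25 [ 584.  -107.3  249.7] [3.1 0.  1.3] dq 0.007154839090073061
N 1 each [0.69, -0.409, -0.003] rows/call 2 half [0.345, -0.205, -0.001] | total [0.69, -0.409, -0.003] rot [0.0, 0.0, 0.2323]
```

Emit:
send_rows --offset '[[0.23,-0.14,0],[0.46,-0.28,0],[0.69,-0.41,0],[0.69,-0.41,0],[0.69,-0.41,0],[0.69,-0.41,0],[0.69,-0.41,0],[0.69,-0.41,0]]' --delta_rot '[[0,0,0.029],[0,0,0.058],[0,0,0.087],[0,0,0.116],[0,0,0.145],[0,0,0.174],[0,0,0.203],[0,0,0.2323]]'

```text
time: 6.3
tool_pos: [559.9, -13.9, 249.7]
tcp_rot: [3.141, 0.0, -0.178]
contact_force: [-0.2, 0.1, 1.2]
grip_width: 54.9
finger_force: 0.0
```

Emit:
send_rows --offset '[[0,0,0],[0,0,0],[0,0,0],[0,0,0]]' --delta_rot '[[0,0,0],[0,0,0],[0,0,0],[0,0,0]]'

```text
time: 6.8
tool_pos: [559.8, -14.0, 249.7]
tcp_rot: [3.141, 0.0, -0.171]
contact_force: [-0.6, -0.2, 0.2]
grip_width: 55.3
finger_force: 0.0
```

```bash
python3 - <<'E'
s=open("joint.py").read()
a=s.index("ims=[");b=s.index("S=segs_warmer()")
s=s[:a]+'''names=("v1","v2")
ims=[cv2.imread(f"pics/{n}.png")[:,:,::-1].copy() for n in names]; D=[np.load(f"pics/{n}.npz") for n in names]
c=optics.get_calibration("wrist"); Ts=[d["T"] for d in D]; yaws=[float(d["yaw"]) for d in D]
def Tt(p,y): M=np.eye(4); M[:3,:3]=R.from_euler('xyz',[np.pi,0,y]).as_matrix(); return M
'''+s[b:]
s=s.replace("return v,score(v,1,which)","return v,f(v)")
open("joint.py","w").write(s)
E
python3 -c "
from h import *
snap('v1')"; python3 joint.py
```

```text
snap 6.8 [559.8 -14.  249.7] [ 3.1  0.  -0.2] dq 0.006413425799388859
(array([538.329,  -2.083,  -0.171,   1.767,   1.664]), np.float32(-60.060913))
(array([538.732,  -1.243,  -0.181,  -0.416,   1.802]), np.float32(-67.91863))
(array([538.475,  -1.769,  -0.172,  -0.558,   3.108]), np.float32(-127.25144))
(array([538.204,  -1.86 ,  -0.174,  -0.421,  -0.079]), np.float32(-127.481735))
```

```bash
python3 - <<'E'
from h import *
c=optics.get_calibration("wrist"); W={"e1":[603.7,82.2],"e2":[587.6,-10.4]}
for n,w in W.items():
    uv=[];cs=[]
    for k in ("v1","v2"):
        im=cv2.imread(f"pics/{k}.png"); g=cv2.GaussianBlur(cv2.cvtColor(im,cv2.COLOR_BGR2GRAY),(0,0),1); cc=dict(c,world_from_camera=np.load(f"pics/{k}.npz")["T"])
        p=proj(cc,[*w,126]); r=20*cc["fx"]/260; a=(p-40).astype(int).clip(0)
        h=cv2.HoughCircles(g[a[1]:a[1]+80,a[0]:a[0]+80],cv2.HOUGH_GRADIENT,1,10,param1=80,param2=8,minRadius=20,maxRadius=29)
        if h is None: print(n,k,"none",p);continue
        q=min(h[0],key=lambda q:np.hypot(*(q[:2]+a-p))); print(n,k,"pred",p,"circ",q[:2]+a,q[2],plane(cc,q[:2]+a,126)); uv.append(q[:2]+a);cs.append(cc)
    if len(uv)==2: print(tri(cs,uv))
plan([588,-10.4,112],-0.172)
E
```

```text
e1 v1 pred [189.3 205.1] circ [186.5 206.5] 26.1 [603.   84.7 126. ]
e1 v2 pred [267.2 -38.6] circ [277.5   2.5] 20.5 [602.8  58.1 126. ]
(array([609.1,  33.1, 223.2]), [np.float64(23.38834450247255), np.float64(31.06977744359203)])
e2 v1 pred [308.3 205.2] circ [307.5 205.5] 25.1 [587.5  -9.7 126. ]
e2 v2 pred [287.1 112.6] circ [287.5 109.5] 28.4 [588.6  -8.5 126. ]
(array([589.4, -10.1, 138. ]), [np.float64(0.5549415470691528), np.float64(0.6374257807434577)])
N 2 each [0.113, -0.035, 0.574] rows/call 2 half [0.056, -0.017, 0.287] | total [0.226, -0.07, 1.148] rot [0.0, -0.0, 0.0001]
```

Emit:
send_rows --offset '[[0.226,-0.075,0.2],[0.226,-0.075,0.6],[0.226,-0.075,0.6]]' --delta_rot '[[0,0,0],[0,0,0],[0,0,0]]'

```text
time: 7.22
tool_pos: [585.9, -9.4, 174.3]
tcp_rot: [3.141, 0.008, -0.171]
contact_force: [-0.3, 0.6, 0.9]
grip_width: 55.1
finger_force: 0.0
```

Emit:
send_rows --offset '[[0,0,0.3],[0,0,0.55],[0,0,0.55]]' --delta_rot '[[0,0,0],[0,0,0],[0,0,0]]'

```text
time: 7.6
tool_pos: [587.6, -9.8, 111.7]
tcp_rot: [3.141, 0.002, -0.172]
contact_force: [-0.9, 0.6, 1.0]
grip_width: 55.2
finger_force: 0.0
```

Emit:
send_rows --offset '[[0,0,0],[0,0,0],[0,0,0],[0,0,0]]' --delta_rot '[[0,0,0],[0,0,0],[0,0,0],[0,0,0]]' --grip 0

```text
time: 8.1
tool_pos: [589.0, -10.0, 113.4]
tcp_rot: [3.141, -0.003, -0.172]
contact_force: [-1.1, 0.3, 6.2]
grip_width: 35.3
finger_force: 30.0
```

Emit:
send_rows --offset '[[0,0,-0.3],[0,0,-0.7],[0,0,-0.7]]' --delta_rot '[[0,0,0],[0,0,0],[0,0,0]]'

```text
time: 8.48
tool_pos: [590.2, -10.0, 200.2]
tcp_rot: [-3.141, -0.009, -0.172]
contact_force: [-0.4, 0.0, -0.2]
grip_width: 35.5
finger_force: 30.0
```

```bash
python3 - <<'E'
from h import *
o=get_obs(); print(o["tool_pos"],o["grip_width"],o["finger_force"])
plan([558,-308,196],-0.172); plan([450,-314,196],-0.172)
E
```

```text
[590.2 -10.  200.2] 35.477117412780125 29.999832808971405
N 3 each [0.053, 0.831, 0.012] rows/call 2 half [0.027, 0.415, 0.006] | total [0.16, 2.492, 0.036] rot [-0.0, -0.0014, 0.0]
N 3 each [-0.239, 0.898, 0.009] rows/call 2 half [-0.12, 0.449, 0.005] | total [-0.718, 2.695, 0.028] rot [-0.0, -0.0014, 0.0]
```

Emit:
send_rows --offset '[[0.027,0.415,0],[0.053,0.831,0]]' --delta_rot '[[0,0,0],[0,0,0]]'

```text
time: 8.72
tool_pos: [576.7, -109.6, 194.9]
tcp_rot: [-3.142, 0.001, -0.17]
contact_force: [0.5, -0.5, -0.4]
grip_width: 35.3
finger_force: 30.0
```

Emit:
send_rows --offset '[[0.027,0.415,0],[0.053,0.831,0]]' --delta_rot '[[0,0,0],[0,0,0]]'

```text
time: 8.98
tool_pos: [565.8, -209.7, 194.7]
tcp_rot: [-3.141, 0.001, -0.172]
contact_force: [-0.0, 0.6, -0.6]
grip_width: 35.7
finger_force: 30.0
```

Emit:
send_rows --offset '[[0.027,0.415,0],[0.053,0.831,0],[0.053,0.831,0],[0.053,0.831,0]]' --delta_rot '[[0,0,0],[0,0,0],[0,0,0],[0,0,0]]'

```text
time: 9.48
tool_pos: [555.3, -307.2, 194.7]
tcp_rot: [-3.14, 0.002, -0.172]
contact_force: [1.1, 0.7, -0.1]
grip_width: 35.5
finger_force: 30.0
```

```bash
python3 - <<'E'
from h import *
o=get_obs(); print(o["tool_pos"],o["grip_width"],o["finger_force"])
im=optics.capture("top"); cv2.imwrite("pics/t1.png",cv2.resize(im[180:350,380:560],None,fx=3,fy=3)[:,:,::-1])
plan([o["tool_pos"][0],o["tool_pos"][1],109],-0.172)
E
```

```text
[ 555.3 -307.2  194.7] 35.45509893326003 30.000013411045074
N 1 each [-0.001, 0.006, 0.717] rows/call 2 half [-0.0, 0.003, 0.358] | total [-0.001, 0.006, 0.717] rot [-0.0002, 0.0002, 0.0001]
```

View pics/t1.png

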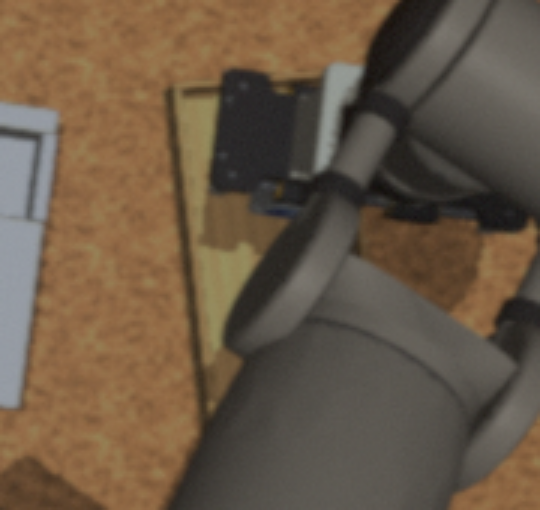

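The arm hides the box, but the measured pose (555,-307) is within the box's inner area. I'll lower the bottle and release it.

Emit:
send_rows --offset '[[0,0,0.3],[0,0,0.6],[0,0,0.717],[0,0,0.717]]' --delta_rot '[[0,0,0],[0,0,0],[0,0,0],[0,0,0]]'

```text
time: 10.02
tool_pos: [556.0, -306.9, 109.6]
tcp_rot: [-3.141, 0.001, -0.171]
contact_force: [0.2, 0.1, -0.1]
grip_width: 35.0
finger_force: 30.0
```

Emit:
send_rows --offset '[[0,0,0],[0,0,0]]' --delta_rot '[[0,0,0],[0,0,0]]' --grip 0.6

```text
time: 10.28
tool_pos: [556.3, -308.0, 110.9]
tcp_rot: [3.141, -0.002, -0.172]
contact_force: [0.6, 0.3, -0.8]
grip_width: 50.9
finger_force: 0.0
```

Emit:
send_rows --offset '[[0,0,-0.4],[0,0,-0.8],[0,0,-0.8]]' --delta_rot '[[0,0,0],[0,0,0],[0,0,0]]'

```text
time: 10.65
tool_pos: [557.6, -309.1, 211.2]
tcp_rot: [3.137, -0.009, -0.172]
contact_force: [-0.5, 0.2, 0.5]
grip_width: 55.4
finger_force: 0.0
```

```bash
python3 - <<'E'
from h import *
o=get_obs(); print(o["tool_pos"],o["grip_width"],o["finger_force"])
plan([604,83.5,200],-0.172)
E
```

```text
[ 557.6 -309.1  211.2] 55.38011292752971 0.0
N 4 each [-0.045, -0.822, 0.019] rows/call 2 half [-0.022, -0.411, 0.01] | total [-0.18, -3.29, 0.077] rot [0.0007, -0.0015, 0.0]
```

Emit:
send_rows --offset '[[-0.022,-0.411,0],[-0.045,-0.822,0.005]]' --delta_rot '[[0,0,0],[0,0,0]]'

```text
time: 10.9
tool_pos: [566.9, -208.9, 204.5]
tcp_rot: [-3.141, 0.0, -0.174]
contact_force: [0.8, 0.3, -0.4]
grip_width: 54.9
finger_force: 0.0
```

Emit:
send_rows --offset '[[-0.022,-0.411,0],[-0.045,-0.822,0.005]]' --delta_rot '[[0,0,0],[0,0,0]]'

```text
time: 11.15
tool_pos: [578.6, -110.1, 204.1]
tcp_rot: [-3.142, 0.0, -0.172]
contact_force: [-0.2, -0.1, 0.6]
grip_width: 54.8
finger_force: 0.0
```

Emit:
send_rows --offset '[[-0.022,-0.411,0],[-0.045,-0.822,0.005]]' --delta_rot '[[0,0,0],[0,0,0]]'

```text
time: 11.4
tool_pos: [590.2, -11.9, 203.5]
tcp_rot: [3.142, 0.0, -0.172]
contact_force: [0.7, 2.1, -0.0]
grip_width: 55.5
finger_force: 0.0
```

Emit:
send_rows --offset '[[-0.022,-0.411,0],[-0.045,-0.822,0.005],[-0.045,-0.822,0.005],[-0.045,-0.822,0.005]]' --delta_rot '[[0,0,0],[0,0,0],[0,0,0],[0,0,0]]'

```text
time: 11.9
tool_pos: [601.7, 84.3, 202.8]
tcp_rot: [3.141, 0.001, -0.172]
contact_force: [0.2, -0.2, 0.1]
grip_width: 55.1
finger_force: 0.0
```

```bash
python3 - <<'E'
from h import *
o=get_obs(); print(o["tool_pos"],o["tcp_rot"])
plan([603.5,83.5,112],-0.172)
E
```

```text
[601.7  84.3 202.8] [ 3.1  0.  -0.2]
N 1 each [0.017, 0.004, 0.756] rows/call 2 half [0.008, 0.002, 0.378] | total [0.017, 0.004, 0.756] rot [0.0001, 0.0001, 0.0001]
```

Emit:
send_rows --offset '[[0.017,0.004,0.4],[0.017,0.004,0.756],[0.017,0.004,0.756],[0.017,0.004,0.756]]' --delta_rot '[[0,0,0],[0,0,0],[0,0,0],[0,0,0]]'

```text
time: 12.4
tool_pos: [604.9, 82.9, 114.2]
tcp_rot: [-3.141, -0.002, -0.173]
contact_force: [0.3, -0.5, 2.5]
grip_width: 55.2
finger_force: 0.0
```

Emit:
send_rows --offset '[[0,0,0],[0,0,0],[0,0,0],[0,0,0]]' --delta_rot '[[0,0,0],[0,0,0],[0,0,0],[0,0,0]]' --grip 0

```text
time: 12.9
tool_pos: [604.5, 83.8, 113.6]
tcp_rot: [-3.141, -0.002, -0.172]
contact_force: [-0.1, -1.3, 5.5]
grip_width: 35.2
finger_force: 30.0
```

Emit:
send_rows --offset '[[0,0,-0.4],[0,0,-0.75],[0,0,-0.75]]' --delta_rot '[[0,0,0],[0,0,0],[0,0,0]]'

```text
time: 13.28
tool_pos: [605.6, 84.0, 206.3]
tcp_rot: [-3.14, -0.007, -0.172]
contact_force: [-0.2, -0.1, -1.0]
grip_width: 35.5
finger_force: 30.0
```

Emit:
send_rows --offset '[[-0.08,0.43,0],[-0.171,0.875,0]]' --delta_rot '[[0,0,0],[0,0,0]]'

```text
time: 13.52
tool_pos: [564.6, -16.6, 201.1]
tcp_rot: [3.141, 0.002, -0.17]
contact_force: [0.3, -0.8, -0.7]
grip_width: 35.6
finger_force: 30.0
```

Emit:
send_rows --offset '[[-0.08,0.43,0],[-0.171,0.875,0]]' --delta_rot '[[0,0,0],[0,0,0]]'

```text
time: 13.78
tool_pos: [526.2, -117.2, 201.3]
tcp_rot: [-3.141, 0.002, -0.171]
contact_force: [0.5, -0.7, -1.0]
grip_width: 35.9
finger_force: 30.0
```

Emit:
send_rows --offset '[[-0.08,0.43,0],[-0.171,0.875,0]]' --delta_rot '[[0,0,0],[0,0,0]]'

```text
time: 14.02
tool_pos: [488.1, -217.1, 201.4]
tcp_rot: [-3.141, 0.002, -0.172]
contact_force: [0.6, 0.3, -0.3]
grip_width: 35.6
finger_force: 30.0
```

Emit:
send_rows --offset '[[-0.08,0.43,0],[-0.171,0.875,0],[-0.171,0.875,0],[-0.171,0.875,0]]' --delta_rot '[[0,0,0],[0,0,0],[0,0,0],[0,0,0]]'

```text
time: 14.52
tool_pos: [450.8, -315.2, 201.5]
tcp_rot: [-3.14, 0.002, -0.173]
contact_force: [-0.2, 0.3, 0.3]
grip_width: 35.2
finger_force: 30.0
```

```bash
python3 - <<'E'
from h import *
o=get_obs(); print(o["tool_pos"],o["tcp_rot"],o["grip_width"])
snap("r1")
plan([450,-316,109],-0.172)
E
```

```text
[ 450.8 -315.2  201.5] [-3.1  0.  -0.2] 35.17218438694154
snap 14.525 [ 450.8 -315.2  201.5] [-3.1  0.  -0.2] dq 0.027872191268369685
N 1 each [-0.007, 0.013, 0.773] rows/call 2 half [-0.004, 0.006, 0.387] | total [-0.007, 0.013, 0.773] rot [-0.0002, 0.0002, 0.0001]
```

View pics/r1.png

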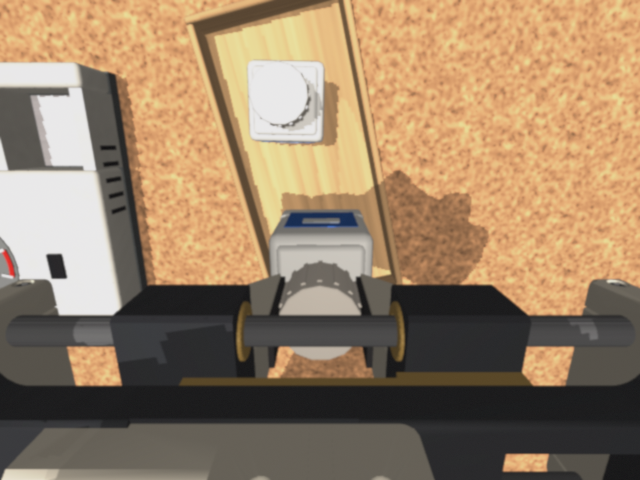

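Empty 2 stands in the box at (286,100), and empty 1 hangs over the near half of the box.

Emit:
send_rows --offset '[[0,0,0.3],[0,0,0.6],[0,0,0.77],[0,0,0.77]]' --delta_rot '[[0,0,0],[0,0,0],[0,0,0],[0,0,0]]'

```text
time: 15.08
tool_pos: [451.3, -314.1, 109.0]
tcp_rot: [-3.14, 0.002, -0.17]
contact_force: [0.9, -0.4, -0.6]
grip_width: 35.9
finger_force: 30.0
```

Emit:
send_rows --offset '[[0,0,0],[0,0,0]]' --delta_rot '[[0,0,0],[0,0,0]]' --grip 0.6

```text
time: 15.32
tool_pos: [451.7, -315.8, 111.1]
tcp_rot: [3.141, -0.001, -0.171]
contact_force: [-0.9, -0.4, -0.2]
grip_width: 51.0
finger_force: 0.0
```

Emit:
send_rows --offset '[[0,0,-0.4],[0,0,-0.8],[0,0,-1.0]]' --delta_rot '[[0,0,0],[0,0,0],[0,0,0]]'

```text
time: 15.7
tool_pos: [451.9, -316.4, 233.9]
tcp_rot: [3.139, -0.005, -0.172]
contact_force: [0.6, 0.7, 0.1]
grip_width: 55.3
finger_force: 0.0
```

Emit:
send_rows --offset '[[-0.06,-0.467,-0.03],[-0.115,-0.934,-0.06]]' --delta_rot '[[0,0,0],[0,0,0]]'

```text
time: 15.95
tool_pos: [456.7, -202.2, 238.4]
tcp_rot: [3.141, -0.002, -0.174]
contact_force: [0.8, -0.7, 0.1]
grip_width: 55.0
finger_force: 0.0
```

Emit:
send_rows --offset '[[-0.06,-0.467,-0.03],[-0.115,-0.934,-0.06]]' --delta_rot '[[0,0,0],[0,0,0]]'

```text
time: 16.2
tool_pos: [462.2, -88.6, 245.5]
tcp_rot: [3.141, -0.002, -0.172]
contact_force: [0.7, 0.5, 0.7]
grip_width: 55.0
finger_force: 0.0
```

Emit:
send_rows --offset '[[-0.06,-0.467,-0.03],[-0.115,-0.934,-0.06]]' --delta_rot '[[0,0,0],[0,0,0]]'

```text
time: 16.45
tool_pos: [467.8, 24.3, 252.7]
tcp_rot: [-3.141, -0.002, -0.172]
contact_force: [1.3, 0.3, -0.4]
grip_width: 55.5
finger_force: 0.0
```

Emit:
send_rows --offset '[[-0.06,-0.467,-0.03],[-0.115,-0.934,-0.06]]' --delta_rot '[[0,0,0],[0,0,0]]'

```text
time: 16.7
tool_pos: [473.3, 137.2, 260.0]
tcp_rot: [-3.141, -0.002, -0.172]
contact_force: [0.5, 0.5, 0.6]
grip_width: 55.2
finger_force: 0.0
```

Emit:
send_rows --offset '[[-0.06,-0.467,-0.03],[-0.115,-0.934,-0.06],[-0.115,-0.934,-0.06],[-0.115,-0.934,-0.06],[-0.115,-0.934,-0.06],[-0.115,-0.934,-0.06],[-0.115,-0.934,-0.06],[-0.115,-0.934,-0.06]]' --delta_rot '[[0,0,-0.029],[0,0,-0.058],[0,0,-0.087],[0,0,-0.116],[0,0,-0.145],[0,0,-0.174],[0,0,-0.203],[0,0,-0.232]]'

```text
time: 17.7
tool_pos: [479.0, 248.1, 266.8]
tcp_rot: [3.141, -0.001, 1.292]
contact_force: [-0.4, 0.1, 0.4]
grip_width: 55.3
finger_force: 0.0
```

Emit:
send_rows --offset '[[0,0,0],[0,0,0],[0,0,0],[0,0,0]]' --delta_rot '[[0,0,0],[0,0,0],[0,0,0],[0,0,0]]'

```text
time: 18.2
tool_pos: [479.1, 248.0, 266.2]
tcp_rot: [3.142, 0.0, 1.285]
contact_force: [-0.3, 0.1, -0.1]
grip_width: 55.0
finger_force: 0.0
```

```bash
python3 - <<'E'
from h import *
im,c=snap("b1"); tc=optics.get_calibration("top"); ti=optics.capture("top"); cv2.imwrite("pics/t2.png",ti[:,:,::-1])
for cam,cc in (("wrist",c),("top",tc)):
    for t,z in [("bottle_1",8),("cap_1",115),("empty_1",6)]:
        for d in finder.pinpoint(t,cam)[:4]: print(cam,t,round(d["confidence"],2),np.array(d["uv"]),plane(cc,d["uv"],z)[:2])
E
```

```text
snap 18.2 [479.1 248.  266.2] [3.1 0.  1.3] dq 0.004262254743193281
wrist bottle_1 0.87 [373.6  97.2] [569.8 346.8]
wrist bottle_1 0.7 [231.3 169.6] [393.  317.6]
wrist bottle_1 0.58 [323.8 130.8] [507.7 328.5]Traceback (most recent call last):
  File "<stdin>", line 5, in <module>
ValueError: it knows: bottle, dial_grip, empty, glass_tray, green_mark, plant, returns, soap_dish, tumbler, warmer, well
```

View pics/b1.png

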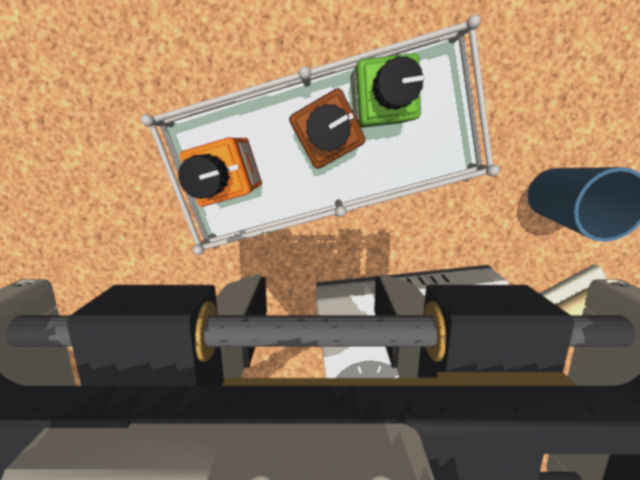

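Green has been knocked: it is now near the back rail, with its cap at (399,82). Brown's cap is at (328,127) and orange's at (204,177). Next I'll measure the caps (circle) and the body yaw (square fit).

```bash
cat > bot.py <<'E'
from fit import *
def bottles(name,guess,z0=8):
    im=cv2.imread(f"pics/{name}.png")[:,:,::-1].copy(); c=dict(optics.get_calibration("wrist"),world_from_camera=np.load(f"pics/{name}.npz")["T"])
    g=cv2.GaussianBlur(cv2.cvtColor(im,cv2.COLOR_RGB2GRAY),(0,0),1)
    for n,p in guess.items():
        a=(np.array(p)-45).astype(int).clip(0)
        h=cv2.HoughCircles(g[a[1]:a[1]+90,a[0]:a[0]+90],cv2.HOUGH_GRADIENT,1,10,param1=80,param2=8,minRadius=18,maxRadius=28)
        q=min(h[0],key=lambda q:np.hypot(*(q[:2]+a-p))); uv=q[:2]+a; w=plane(c,uv,z0+114)
        # white line on the cap top
        ys,xs=np.nonzero((g>125)&(np.hypot(*(np.mgrid[:480,:640][::-1]-uv[:,None,None]))<q[2]*0.8))
        yl=None
        if len(xs)>5:
            L=np.array([plane(c,(x,y),z0+114)[:2] for x,y in zip(xs,ys)]); u,s,v=np.linalg.svd(L-L.mean(0)); d=v[0]*np.sign(v[0]@(L.mean(0)-w[:2])); yl=np.arctan2(d[1],d[0])
        S=[((-28,-28),(-28,28)),((-28,28),(28,28)),((28,28),(28,-28)),((28,-28),(-28,-28))]
        r=[]
        for z in (z0+72,z0+77):
            S2=[tuple(tuple(np.array(e)*(1 if z==z0+72 else .9)) for e in s) for s in S]
            v,s=fit(im,c,S2,z,[w[0],w[1],(yl if yl is not None else 0)],(6,6,.2)); r.append((np.round(v,3).tolist(),round(float(s),1)))
        print(n,"circ",uv,q[2],"cap",w,"line yaw",np.round(yl,3) if yl is not None else None,"square",r)
E
python3 - <<'E'
from bot import *
bottles("b1",dict(orange=(204,177),brown=(328,127),green=(399,82)))
tc=optics.get_calibration("top"); ti=optics.capture("top")
for t,z in [("bottle_1",8),("empty_1",6)]:
    for d in finder.pinpoint(t,"top")[:4]: print("top",t,round(d["confidence"],2),np.array(d["uv"]),plane(tc,d["uv"],z)[:2])
# cap tops in top view: triangulate with wrist
c=dict(optics.get_calibration("wrist"),world_from_camera=np.load("pics/b1.npz")["T"])
g=cv2.cvtColor(ti,cv2.COLOR_RGB2GRAY)
cv2.imwrite("pics/t3.png",ti[:,:,::-1])
h=cv2.HoughCircles(cv2.resize(g[190:360,140:240],None,fx=4,fy=4,interpolation=2),cv2.HOUGH_GRADIENT,1,100,param1=80,param2=10,minRadius=28,maxRadius=44)
for q in h[0][:5]:
    uv=q[:2]/4-.4+[140,190]; print("top circ",uv,q[2]/4,plane(tc,uv,122))
E
```

```text
orange circ [203.5 179.5] 26.3 cap [398.6 316.8 122. ] line yaw 0.661 square [([386.644, 326.301, 0.939], 52.3), ([388.923, 322.753, 1.163], 54.4)]
brown circ [329.5 127.5] 24.1 cap [510.7 326.7 122. ] line yaw 0.23 square [([509.233, 326.833, 0.198], 73.5), ([505.608, 326.427, 0.195], 58.5)]
green circ [394.5  80.5] 27.4 cap [568.2 345.7 122. ] line yaw -0.54 square [([565.714, 345.465, -0.366], 60.9), ([570.62, 340.644, -0.13], 64.6)]
top empty_1 0.82 [474.5 286.8] [ 456.9 -321.5]
top empty_1 0.79 [468.  239.6] [ 564.  -312.3]
top circ [200.2 239.2] 9.0 [569.4 270.8 122. ]
top circ [195.7 309.7] 10.55 [424.8 281.  122. ]
top circ [156.7 325. ] 7.85 [396.  360.9 122. ]
top circ [166.  237.7] 7.525 [574.5 341.7 122. ]
```

```bash
cat > bot.py <<'E'
from fit import *
def model(z0):
    L=[np.array([*p,z0+72.]) for a,b in [((-28,-28),(-28,28)),((-28,28),(28,28)),((28,28),(28,-28)),((28,-28),(-28,-28))] for p in np.linspace(a,b,30)]
    t=np.linspace(0,2*np.pi,80,endpoint=False); return np.vstack([L,np.c_[18*np.cos(t),18*np.sin(t),np.full(80,z0+114.)]])
def bottle(name,x0,z0=8,cam="wrist",cal=None):
    im=cv2.imread(f"pics/{name}.png")[:,:,::-1].copy(); c=cal or dict(optics.get_calibration("wrist"),world_from_camera=np.load(f"pics/{name}.npz")["T"])
    g=cv2.GaussianBlur(im.astype(np.float32),(0,0),1.0)
    G=np.minimum(np.hypot(cv2.Sobel(g,5,1,0),cv2.Sobel(g,5,0,1)).max(2),120); Gs=[cv2.GaussianBlur(G,(0,0),s) for s in (2.5,1)]; T=c["world_from_camera"]; M=model(z0)
    def px(v):
        cs,sn=np.cos(v[2]),np.sin(v[2]); w=np.c_[v[0]+cs*M[:,0]-sn*M[:,1],v[1]+sn*M[:,0]+cs*M[:,1],M[:,2]]
        q=(w-T[:3,3])@T[:3,:3]; return c["fx"]*q[:,0]/q[:,2]+c["cx"],c["fy"]*q[:,1]/q[:,2]+c["cy"]
    def score(v,G):
        u,r=px(v); return -map_coordinates(G,[r,u],order=1,mode="nearest").mean()
    best=min(([x0[0]+a,x0[1]+b,x0[2]+t] for a in np.linspace(-12,12,9) for b in np.linspace(-12,12,9) for t in np.linspace(-.25,.25,11)),key=lambda v:score(v,Gs[0]))
    for G in Gs:
        sim=np.array([best]+[np.add(best,d) for d in np.diag([2,2,.03])])
        best=minimize(score,best,args=(G,),method="Nelder-Mead",options=dict(initial_simplex=sim,xatol=1e-3,fatol=1e-4)).x
    return best,-score(best,Gs[1]),np.c_[px(best)]
def overlay(name,pts,crop,k,out):
    im=cv2.imread(f"pics/{name}.png"); x,y,X,Y=crop; im=cv2.resize(im[y:Y,x:X],None,fx=k,fy=k,interpolation=2)
    for p in np.vstack(pts): cv2.circle(im,tuple(int(t) for t in (p-[x,y]+.5)*k),1,(255,0,255),-1)
    cv2.imwrite(f"pics/{out}.png",im)
E
python3 - <<'E'
from bot import *
np.set_printoptions(precision=3,suppress=True)
P=[]
for n,x0 in dict(orange=(395,317,-.04),brown=(509,327,.19),green=(569,344,-.13)).items():
    v,s,p=bottle("b1",x0); P.append(p); print(n,v,s)
overlay("b1",P,(140,20,500,260),2.2,"ov1")
tc=optics.get_calibration("top")
for n,x0 in dict(orange=(395,317,-.04),brown=(509,327,.19),green=(569,344,-.13)).items(): print("top",n,bottle("t3",x0,cal=tc)[:2])
E
```

```text
orange [395.8   319.564  -0.022] 99.01108
brown [509.456 327.007   0.196] 108.40565
green [571.788 343.508  -0.175] 103.56572
top orange (array([382.495, 320.616,  -0.622]), np.float32(58.634922))
top brown (array([534.304, 328.735,  -0.07 ]), np.float32(49.793827))
top green (array([579.195, 339.561,   0.459]), np.float32(64.2983))
```

View pics/ov1.png

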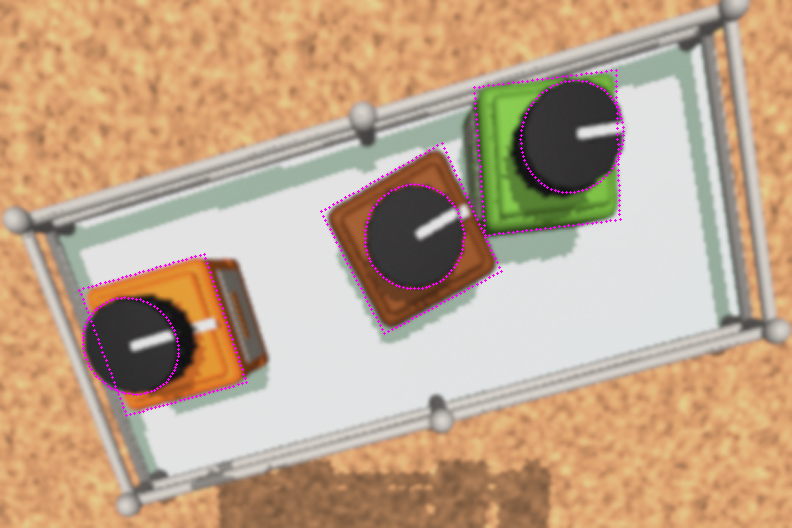

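The overlay sits well on all three bottles: orange (396,319.5,-0.02), brown (509.5,327,0.20), green (572,343.5,-0.17). I'll take orange first, to well 3.

```bash
python3 -c "
from h import *
plan([395.8,319.5,200],-0.022)"
```

```text
N 1 each [0.377, -0.834, 0.551] rows/call 3 half [0.188, -0.417, 0.275] | total [0.377, -0.834, 0.551] rot [0.0, 0.0, 0.2081]
```

Emit:
send_rows --offset '[[0.1,-0.21,0.1],[0.2,-0.42,0.25],[0.377,-0.834,0.4],[0.377,-0.834,0.551],[0.377,-0.834,0.551],[0.377,-0.834,0.551],[0.377,-0.834,0.551],[0.377,-0.834,0.551]]' --delta_rot '[[0,0,0.029],[0,0,0.058],[0,0,0.087],[0,0,0.116],[0,0,0.145],[0,0,0.174],[0,0,0.2081],[0,0,0.2081]]'

```text
time: 19.5
tool_pos: [395.8, 319.6, 200.0]
tcp_rot: [3.142, -0.0, -0.022]
contact_force: [0.3, -0.8, 0.0]
grip_width: 55.0
finger_force: 0.0
```

Emit:
send_rows --offset '[[0,0,0],[0,0,0],[0,0,0]]' --delta_rot '[[0,0,0],[0,0,0],[0,0,0]]'

```text
time: 19.88
tool_pos: [395.8, 319.5, 200.0]
tcp_rot: [3.141, -0.0, -0.021]
contact_force: [-0.4, 0.1, -0.6]
grip_width: 55.1
finger_force: 0.0
```

```bash
python3 -c "
from h import *
print(get_obs()['tcp_rot'],get_obs()['tool_pos']);plan([395.8,319.5,108],-0.022)"
```

```text
[ 3.1 -0.  -0. ] [395.8 319.5 200. ]
N 1 each [0.0, 0.0, 0.767] rows/call 2 half [0.0, 0.0, 0.383] | total [0.0, 0.0, 0.767] rot [0.0, -0.0, 0.0002]
```

Emit:
send_rows --offset '[[0,0,0.35],[0,0,0.65],[0,0,0.767],[0,0,0.767]]' --delta_rot '[[0,0,0],[0,0,0],[0,0,0],[0,0,0]]'

```text
time: 20.38
tool_pos: [395.7, 319.5, 107.7]
tcp_rot: [3.141, 0.001, -0.022]
contact_force: [0.3, -0.9, 0.8]
grip_width: 55.1
finger_force: 0.0
```

Emit:
send_rows --offset '[[0,0,0],[0,0,0],[0,0,0],[0,0,0],[0,0,0]]' --delta_rot '[[0,0,0],[0,0,0],[0,0,0],[0,0,0],[0,0,0]]' --grip 0

```text
time: 21.0
tool_pos: [396.3, 320.1, 108.9]
tcp_rot: [-3.14, -0.002, -0.022]
contact_force: [0.4, 2.1, 6.7]
grip_width: 35.4
finger_force: 30.0
```

Emit:
send_rows --offset '[[0,0,-0.25],[0,0,-0.5],[0,0,-0.78],[0,0,-0.78]]' --delta_rot '[[0,0,0],[0,0,0],[0,0,0],[0,0,0]]'

```text
time: 21.5
tool_pos: [396.6, 320.0, 203.3]
tcp_rot: [-3.14, -0.004, -0.022]
contact_force: [0.8, -0.3, -2.9]
grip_width: 35.6
finger_force: 30.0
```

Emit:
send_rows --offset '[[0.12,0.29,0],[0.25,0.58,0],[0.385,0.872,0]]' --delta_rot '[[0,0,0],[0,0,0],[0,0,0]]'

```text
time: 21.88
tool_pos: [439.0, 212.6, 199.7]
tcp_rot: [3.14, 0.003, -0.021]
contact_force: [0.9, 0.0, -1.8]
grip_width: 35.2
finger_force: 30.0
```

Emit:
send_rows --offset '[[0.12,0.29,0],[0.25,0.58,0],[0.385,0.872,0]]' --delta_rot '[[0,0,0],[0,0,0],[0,0,0]]'

```text
time: 22.25
tool_pos: [482.9, 107.0, 199.7]
tcp_rot: [3.141, 0.003, -0.022]
contact_force: [0.8, 0.1, -2.8]
grip_width: 35.3
finger_force: 30.0
```

Emit:
send_rows --offset '[[0.12,0.29,0],[0.25,0.58,0],[0.385,0.872,0]]' --delta_rot '[[0,0,0],[0,0,0],[0,0,0]]'

```text
time: 22.62
tool_pos: [526.8, 1.6, 199.5]
tcp_rot: [-3.141, 0.004, -0.022]
contact_force: [-0.0, 0.2, -2.7]
grip_width: 35.3
finger_force: 30.0
```

Emit:
send_rows --offset '[[0.12,0.29,0],[0.25,0.58,0],[0.385,0.872,0],[0.385,0.872,0],[0.385,0.872,0],[0.385,0.872,0]]' --delta_rot '[[0,0,0.008],[0,0,0.016],[0,0,0.0239],[0,0,0.0239],[0,0,0.0239],[0,0,0.0239]]'

```text
time: 23.38
tool_pos: [570.8, -101.9, 200.9]
tcp_rot: [-3.141, 0.001, -0.171]
contact_force: [-0.3, 1.4, -1.9]
grip_width: 35.3
finger_force: 30.0
```

```bash
python3 - <<'E'
from h import *
o=get_obs();print(o['tcp_rot'],o['tool_pos'],o["grip_width"],o["contact_force"]);snap("p1");plan([571.5,-103,150],-0.172)
im=cv2.imread("pics/p1.png"); cv2.imwrite("pics/p1c.png",cv2.resize(im[100:400,120:520],None,fx=1.5,fy=1.5))
E
```

```text
[-3.1  0.  -0.2] [ 570.8 -101.9  200.9] 35.31686555975417 [-0.3  1.4 -1.9]
snap 23.375 [ 570.8 -101.9  200.9] [-3.1  0.  -0.2] dq 0.008482359896306267
N 1 each [0.006, 0.008, 0.427] rows/call 1 half [0.003, 0.004, 0.214] | total [0.006, 0.008, 0.427] rot [-0.0, 0.0001, 0.0002]
```

View pics/p1c.png

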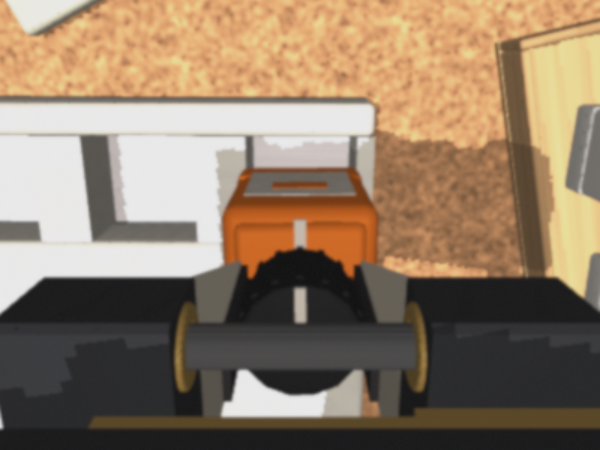

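The bottle is square to well 3 and centred in y. I'll lower it in two stages and watch the force.

Emit:
send_rows --offset '[[0.006,0.008,0.2],[0.006,0.008,0.35],[0.006,0.008,0.42],[0.006,0.008,0.49],[0.006,0.008,0.55],[0.006,0.008,0.55]]' --delta_rot '[[0,0,0],[0,0,0],[0,0,0],[0,0,0],[0,0,0],[0,0,0]]'

```text
time: 24.18
tool_pos: [571.7, -103.9, 135.3]
tcp_rot: [3.142, 0.001, -0.172]
contact_force: [-0.0, -0.3, -2.6]
grip_width: 35.2
finger_force: 30.0
```

Emit:
send_rows --offset '[[0,0,0.06],[0,0,0.12],[0,0,0.18],[0,0,0.18]]' --delta_rot '[[0,0,0],[0,0,0],[0,0,0],[0,0,0]]'

```text
time: 24.68
tool_pos: [571.8, -104.0, 113.5]
tcp_rot: [-3.142, 0.001, -0.172]
contact_force: [-0.2, 0.4, -2.6]
grip_width: 35.5
finger_force: 30.0
```

Emit:
send_rows --offset '[[0,0,0],[0,0,0],[0,0,0],[0,0,0],[0,0,0],[0,0,0],[0,0,0],[0,0,0]]' --delta_rot '[[0,0,-0.025],[0,0,-0.05],[0,0,-0.075],[0,0,-0.1],[0,0,-0.125],[0,0,-0.15],[0,0,-0.175],[0,0,-0.2]]'

```text
time: 25.68
tool_pos: [571.9, -103.3, 113.9]
tcp_rot: [-3.141, -0.001, 1.09]
contact_force: [-0.1, 2.6, -2.4]
grip_width: 35.3
finger_force: 30.0
```

Emit:
send_rows --offset '[[0,0,0],[0,0,0],[0,0,0],[0,0,0],[0,0,0],[0,0,0]]' --delta_rot '[[0,0,-0.025],[0,0,-0.05],[0,0,-0.075],[0,0,-0.095],[0,0,-0.095],[0,0,-0.095]]'

```text
time: 26.42
tool_pos: [571.9, -103.7, 113.8]
tcp_rot: [-3.141, -0.0, 1.679]
contact_force: [0.9, 2.7, -4.2]
grip_width: 35.4
finger_force: 30.0
```

```bash
python3 - <<'E'
from h import *
o=get_obs();print(o['tcp_rot'],o['tool_pos'],o["grip_width"],o["contact_force"],o["moment"],o["joint_positions"])
E
```

```text
[-3.1 -0.   1.7] [ 571.9 -103.7  113.8] 35.43218343366417 [ 0.9  2.7 -4.2] [ 0.7 -0.2 -0.1] [-0.3  0.6  1.5  0.   1.  -0.4]
```

Emit:
send_rows --offset '[[0,0,0],[0,0,0],[0,0,0]]' --delta_rot '[[0,0,0],[0,0,0],[0,0,0]]' --grip 0.6

```text
time: 26.8
tool_pos: [572.2, -104.4, 114.3]
tcp_rot: [3.141, 0.001, 1.681]
contact_force: [-0.1, -0.6, -0.2]
grip_width: 54.2
finger_force: 0.0
```

Emit:
send_rows --offset '[[0,0,-0.3],[0,0,-0.7],[0,0,-1.0]]' --delta_rot '[[0,0,0],[0,0,0],[0,0,0]]'

```text
time: 27.18
tool_pos: [572.2, -104.3, 236.2]
tcp_rot: [3.14, 0.001, 1.681]
contact_force: [0.4, 0.3, -0.6]
grip_width: 55.2
finger_force: 0.0
```

Emit:
send_rows --offset '[[0.45,0,-0.1],[0.906,-0.031,-0.2]]' --delta_rot '[[0,0,0],[0,0,0]]'

```text
time: 27.42
tool_pos: [556.2, 4.2, 258.8]
tcp_rot: [3.14, 0.0, 1.679]
contact_force: [1.3, 0.2, -0.6]
grip_width: 55.0
finger_force: 0.0
```

Emit:
send_rows --offset '[[0.45,0,0],[0.906,-0.031,0]]' --delta_rot '[[0,0,0],[0,0,0]]'

```text
time: 27.68
tool_pos: [540.3, 112.7, 258.5]
tcp_rot: [3.14, 0.0, 1.681]
contact_force: [0.7, 0.4, 0.6]
grip_width: 55.2
finger_force: 0.0
```

Emit:
send_rows --offset '[[0.45,0,0],[0.906,-0.031,0],[0.906,-0.031,0],[0.906,-0.031,0],[0.906,-0.031,0],[0.906,-0.031,0]]' --delta_rot '[[0,0,0],[0,0,0],[0,0,0],[0,0,0],[0,0,0],[0,0,0]]'

```text
time: 28.42
tool_pos: [525.2, 217.7, 258.0]
tcp_rot: [3.141, 0.0, 1.68]
contact_force: [-0.4, -0.7, 0.5]
grip_width: 55.2
finger_force: 0.0
```

```bash
python3 - <<'E'
from bot import *
np.set_printoptions(precision=3,suppress=True)
snap("b2")
for n,x0 in dict(brown=(509,327,.19),green=(571,344,-.17)).items(): print(n,bottle("b2",x0)[:2])
ti=optics.capture("top"); tc=optics.get_calibration("top"); cv2.imwrite("pics/t4.png",ti[:,:,::-1])
for t,z in [("bottle_1",8),("empty_1",6)]:
    for d in finder.pinpoint(t,"top")[:4]: print("top",t,round(d["confidence"],2),np.array(d["uv"]),plane(tc,d["uv"],z)[:2])
plan([509.5,327,200],.196)
E
```

```text
snap 28.425 [525.193 217.708 258.045] [3.141 0.    1.68 ] dq 0.0044974424519039005
brown (array([509.723, 326.143,   0.192]), np.float32(110.164085))
green (array([572.109, 344.744,  -0.187]), np.float32(103.917366))
top bottle_1 0.81 [381.4 239. ] [ 570.495 -115.728]
top bottle_1 0.51 [183.6 272.6] [506.51  333.104]
top empty_1 0.87 [472.7 287.3] [ 455.877 -317.415]
top empty_1 0.87 [467.  241.9] [ 558.796 -309.763]
N 1 each [0.914, -0.029, 0.483] rows/call 2 half [0.457, -0.014, 0.242] | total [0.914, -0.029, 0.483] rot [0.0, 0.0, 0.2363]
```

Emit:
send_rows --offset '[[0.25,0,0.1],[0.5,0,0.2],[0.914,-0.029,0.35],[0.914,-0.029,0.483],[0.914,-0.029,0.483],[0.914,-0.029,0.483],[0.914,-0.029,0.483],[0.914,-0.029,0.483]]' --delta_rot '[[0,0,0.029],[0,0,0.058],[0,0,0.088],[0,0,0.117],[0,0,0.147],[0,0,0.177],[0,0,0.206],[0,0,0.2363]]'

```text
time: 29.62
tool_pos: [509.3, 327.4, 199.9]
tcp_rot: [3.141, 0.0, 0.193]
contact_force: [0.2, -0.4, -0.4]
grip_width: 55.4
finger_force: 0.0
```

Emit:
send_rows --offset '[[0,0,0],[0,0,0],[0,0,0],[0,0,0]]' --delta_rot '[[0,0,0],[0,0,0],[0,0,0],[0,0,0]]'

```text
time: 30.12
tool_pos: [509.2, 327.5, 200.0]
tcp_rot: [3.142, 0.0, 0.201]
contact_force: [0.9, -0.4, 0.9]
grip_width: 55.4
finger_force: 0.0
```

```bash
python3 -c "
from h import *
print(get_obs()['tcp_rot'],get_obs()['tool_pos']);plan([509.6,326.6,108],.194)"
```

```text
[3.1 0.  0.2] [509.2 327.5 200. ]
N 1 each [0.002, 0.008, 0.767] rows/call 2 half [0.001, 0.004, 0.383] | total [0.002, 0.008, 0.767] rot [0.0, 0.0, 0.0011]
```

Emit:
send_rows --offset '[[0.002,0.008,0.35],[0.002,0.008,0.65],[0.002,0.008,0.767],[0.002,0.008,0.767]]' --delta_rot '[[0,0,0.001],[0,0,0.001],[0,0,0.001],[0,0,0.001]]'

```text
time: 30.62
tool_pos: [509.5, 326.6, 107.6]
tcp_rot: [3.141, 0.001, 0.194]
contact_force: [-0.2, 0.6, 0.9]
grip_width: 54.9
finger_force: 0.0
```

Emit:
send_rows --offset '[[0,0,0],[0,0,0],[0,0,0],[0,0,0],[0,0,0]]' --delta_rot '[[0,0,0],[0,0,0],[0,0,0],[0,0,0],[0,0,0]]' --grip 0

```text
time: 31.25
tool_pos: [510.2, 327.3, 109.1]
tcp_rot: [-3.141, -0.002, 0.193]
contact_force: [-1.3, 2.2, 5.7]
grip_width: 35.3
finger_force: 30.0
```

Emit:
send_rows --offset '[[0,0,-0.25],[0,0,-0.5],[0,0,-0.78],[0,0,-0.78]]' --delta_rot '[[0,0,0],[0,0,0],[0,0,0],[0,0,0]]'

```text
time: 31.75
tool_pos: [510.6, 327.0, 203.7]
tcp_rot: [-3.141, -0.005, 0.193]
contact_force: [-0.0, 0.2, -2.9]
grip_width: 35.4
finger_force: 30.0
```

Emit:
send_rows --offset '[[0.01,0.3,0],[0.02,0.6,0],[0.032,0.96,0]]' --delta_rot '[[0,0,0],[0,0,0],[0,0,0]]'

```text
time: 32.12
tool_pos: [534.7, 213.2, 199.4]
tcp_rot: [3.141, 0.004, 0.194]
contact_force: [0.7, 0.2, -2.5]
grip_width: 35.1
finger_force: 30.0
```

Emit:
send_rows --offset '[[0.01,0.3,0],[0.02,0.6,0],[0.032,0.96,0]]' --delta_rot '[[0,0,0],[0,0,0],[0,0,0]]'

```text
time: 32.5
tool_pos: [560.6, 100.9, 199.4]
tcp_rot: [-3.141, 0.004, 0.194]
contact_force: [1.3, -0.3, -2.1]
grip_width: 35.6
finger_force: 30.0
```

Emit:
send_rows --offset '[[0.01,0.3,0],[0.02,0.6,0],[0.032,0.96,0],[0.032,0.96,0],[0.032,0.96,0],[0.032,0.96,0],[0.032,0.96,0]]' --delta_rot '[[0,0,0.015],[0,0,0.03],[0,0,0.045],[0,0,0.0583],[0,0,0.0583],[0,0,0.0583],[0,0,0.0583]]'

```text
time: 33.38
tool_pos: [587.1, -9.7, 201.2]
tcp_rot: [3.141, 0.001, -0.171]
contact_force: [-0.6, 0.0, -2.3]
grip_width: 35.6
finger_force: 30.0
```

```bash
python3 - <<'E'
from h import *
o=get_obs();print(o['tcp_rot'],o['tool_pos'],o["grip_width"],o["contact_force"]);snap("p2");plan([587.6,-10.4,150],-0.172)
im=cv2.imread("pics/p2.png"); cv2.imwrite("pics/p2c.png",cv2.resize(im[100:400,120:520],None,fx=1.5,fy=1.5))
E
```

```text
[ 3.1  0.  -0.2] [587.1  -9.7 201.2] 35.602862566846866 [-0.6  0.  -2.3]
snap 33.375 [587.1  -9.7 201.2] [ 3.1  0.  -0.2] dq 0.005544683987575616
N 1 each [0.004, 0.005, 0.428] rows/call 1 half [0.002, 0.002, 0.214] | total [0.004, 0.005, 0.428] rot [0.0, 0.0001, 0.0001]
```

View pics/p2c.png

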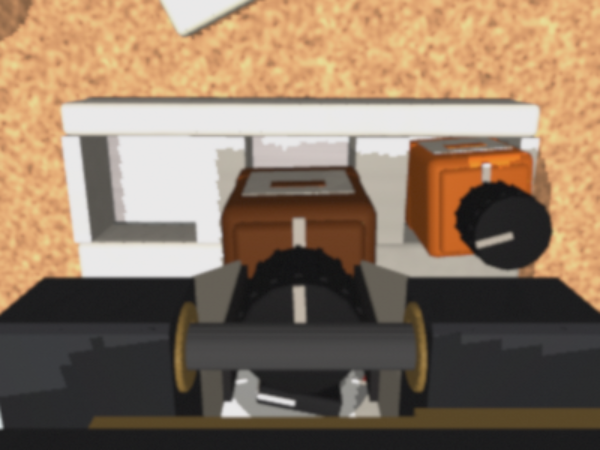

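Brown is aligned over well 2. Orange in well 3 shows its cap line about 100° anticlockwise from the shoulder mark, so that cap is open. I'll lower and twist brown.

Emit:
send_rows --offset '[[0.004,0.005,0.2],[0.004,0.005,0.35],[0.004,0.005,0.42],[0.004,0.005,0.49],[0.004,0.005,0.55],[0.004,0.005,0.55]]' --delta_rot '[[0,0,0],[0,0,0],[0,0,0],[0,0,0],[0,0,0],[0,0,0]]'

```text
time: 34.17
tool_pos: [587.5, -10.9, 135.2]
tcp_rot: [3.141, 0.001, -0.173]
contact_force: [-0.3, -0.1, -2.6]
grip_width: 35.4
finger_force: 30.0
```

Emit:
send_rows --offset '[[0,0,0.06],[0,0,0.12],[0,0,0.18],[0,0,0.18]]' --delta_rot '[[0,0,0],[0,0,0],[0,0,0],[0,0,0]]'

```text
time: 34.67
tool_pos: [587.7, -10.9, 113.6]
tcp_rot: [3.142, 0.0, -0.173]
contact_force: [0.6, -0.3, -2.6]
grip_width: 35.6
finger_force: 30.0
```

Emit:
send_rows --offset '[[0,0,0],[0,0,0],[0,0,0],[0,0,0],[0,0,0],[0,0,0],[0,0,0],[0,0,0]]' --delta_rot '[[0,0,-0.025],[0,0,-0.05],[0,0,-0.075],[0,0,-0.1],[0,0,-0.125],[0,0,-0.15],[0,0,-0.175],[0,0,-0.2]]'

```text
time: 35.67
tool_pos: [588.5, -10.6, 113.9]
tcp_rot: [3.14, -0.001, 1.089]
contact_force: [1.7, 1.6, -4.4]
grip_width: 35.5
finger_force: 30.0
```

Emit:
send_rows --offset '[[0,0,0],[0,0,0],[0,0,0],[0,0,0],[0,0,0],[0,0,0]]' --delta_rot '[[0,0,-0.025],[0,0,-0.05],[0,0,-0.075],[0,0,-0.095],[0,0,-0.095],[0,0,-0.095]]'

```text
time: 36.42
tool_pos: [588.2, -10.7, 114.1]
tcp_rot: [3.14, -0.0, 1.678]
contact_force: [3.0, 2.5, -3.5]
grip_width: 35.1
finger_force: 30.0
```

Emit:
send_rows --offset '[[0,0,0],[0,0,0],[0,0,0]]' --delta_rot '[[0,0,0],[0,0,0],[0,0,0]]' --grip 0.6

```text
time: 36.8
tool_pos: [587.6, -11.3, 114.1]
tcp_rot: [-3.141, 0.0, 1.68]
contact_force: [-0.8, 0.5, 0.4]
grip_width: 54.6
finger_force: 0.0
```

Emit:
send_rows --offset '[[0,0,-0.3],[0,0,-0.7],[0,0,-1.0]]' --delta_rot '[[0,0,0],[0,0,0],[0,0,0]]'

```text
time: 37.17
tool_pos: [587.9, -11.2, 236.1]
tcp_rot: [3.14, 0.001, 1.68]
contact_force: [0.9, 0.4, -0.2]
grip_width: 55.1
finger_force: 0.0
```

Emit:
send_rows --offset '[[0.48,-0.08,-0.1],[0.972,-0.154,-0.2]]' --delta_rot '[[0,0,0],[0,0,0]]'

```text
time: 37.42
tool_pos: [556.2, 103.4, 258.7]
tcp_rot: [3.141, 0.0, 1.678]
contact_force: [0.4, 0.5, 1.0]
grip_width: 55.1
finger_force: 0.0
```

Emit:
send_rows --offset '[[0.48,-0.08,0],[0.972,-0.154,0],[0.972,-0.154,0],[0.972,-0.154,0],[0.972,-0.154,0],[0.972,-0.154,0]]' --delta_rot '[[0,0,0],[0,0,0],[0,0,0],[0,0,0],[0,0,0],[0,0,0]]'

```text
time: 38.17
tool_pos: [525.9, 215.5, 257.9]
tcp_rot: [-3.142, 0.0, 1.679]
contact_force: [0.0, -0.0, 0.2]
grip_width: 55.1
finger_force: 0.0
```

```bash
python3 - <<'E'
from bot import *
np.set_printoptions(precision=3,suppress=True)
snap("b3")
v,s,p=bottle("b3",(572,344,-.18)); print(v,s); plan([v[0],v[1],200],v[2])
E
```

```text
snap 38.175 [525.907 215.546 257.919] [-3.142  0.     1.679] dq 0.004312325824563519
[572.139 344.775  -0.197] 103.52753
N 2 each [0.514, 0.25, 0.241] rows/call 2 half [0.257, 0.125, 0.121] | total [1.028, 0.499, 0.483] rot [0.0, 0.0, 0.2985]
```

Emit:
send_rows --offset '[[0.257,0.125,0.1],[0.514,0.25,0.241]]' --delta_rot '[[0,0,0],[0,0,0]]'

```text
time: 38.48
tool_pos: [549.6, 281.3, 229.5]
tcp_rot: [3.14, -0.0, 1.678]
contact_force: [0.9, -0.0, 0.5]
grip_width: 55.2
finger_force: 0.0
```

Emit:
send_rows --offset '[[0.257,0.125,0.1],[0.514,0.25,0.241],[0.514,0.25,0.241],[0.514,0.25,0.241],[0.514,0.25,0.241],[0.514,0.25,0.241],[0.514,0.25,0.241],[0.514,0.25,0.241]]' --delta_rot '[[0,0,0.029],[0,0,0.058],[0,0,0.087],[0,0,0.116],[0,0,0.145],[0,0,0.174],[0,0,0.203],[0,0,0.232]]'

```text
time: 39.48
tool_pos: [571.9, 345.3, 199.9]
tcp_rot: [3.141, 0.0, 0.216]
contact_force: [-0.7, 0.5, -0.9]
grip_width: 55.0
finger_force: 0.0
```

Emit:
send_rows --offset '[[0,0,0],[0,0,0],[0,0,0],[0,0,0],[0,0,0],[0,0,0]]' --delta_rot '[[0,0,0.028],[0,0,0.05],[0,0,0.0655],[0,0,0.0655],[0,0,0.0655],[0,0,0.0655]]'

```text
time: 40.22
tool_pos: [571.6, 345.9, 200.1]
tcp_rot: [3.141, -0.0, -0.188]
contact_force: [0.3, -0.3, -0.4]
grip_width: 55.2
finger_force: 0.0
```

```bash
python3 -c "
from h import *
print(get_obs()['tcp_rot'],get_obs()['tool_pos']);plan([572.2,344.6,108],-.192)"
```

```text
[ 3.1 -0.  -0.2] [571.6 345.9 200.1]
N 1 each [0.007, 0.01, 0.768] rows/call 2 half [0.003, 0.005, 0.384] | total [0.007, 0.01, 0.768] rot [0.0, -0.0, 0.0007]
```

Emit:
send_rows --offset '[[0.007,0.01,0.35],[0.007,0.01,0.65],[0.007,0.01,0.768],[0.007,0.01,0.768]]' --delta_rot '[[0,0,0],[0,0,0],[0,0,0],[0,0,0]]'

```text
time: 40.72
tool_pos: [572.0, 344.6, 107.5]
tcp_rot: [3.141, 0.001, -0.188]
contact_force: [-0.0, 0.1, -0.2]
grip_width: 55.1
finger_force: 0.0
```

Emit:
send_rows --offset '[[0,0,0],[0,0,0],[0,0,0],[0,0,0],[0,0,0]]' --delta_rot '[[0,0,0],[0,0,0],[0,0,0],[0,0,0],[0,0,0]]' --grip 0

```text
time: 41.35
tool_pos: [572.8, 345.0, 109.4]
tcp_rot: [-3.14, -0.002, -0.189]
contact_force: [-1.0, 0.8, 5.1]
grip_width: 35.8
finger_force: 30.0
```

Emit:
send_rows --offset '[[0,0,-0.25],[0,0,-0.5],[0,0,-0.78],[0,0,-0.78]]' --delta_rot '[[0,0,0],[0,0,0],[0,0,0],[0,0,0]]'

```text
time: 41.85
tool_pos: [573.2, 345.2, 203.9]
tcp_rot: [-3.139, -0.004, -0.189]
contact_force: [1.1, -0.4, -3.2]
grip_width: 35.7
finger_force: 30.0
```

Emit:
send_rows --offset '[[0.11,0.35,0],[0.223,0.7,0]]' --delta_rot '[[0,0,0],[0,0,0]]'

```text
time: 42.1
tool_pos: [581.5, 256.3, 198.8]
tcp_rot: [3.14, 0.003, -0.187]
contact_force: [0.1, 0.2, -2.0]
grip_width: 35.6
finger_force: 30.0
```

Emit:
send_rows --offset '[[0.11,0.35,0],[0.223,0.7,0]]' --delta_rot '[[0,0,0],[0,0,0]]'

```text
time: 42.35
tool_pos: [592.2, 168.1, 199.0]
tcp_rot: [3.14, 0.004, -0.188]
contact_force: [0.4, 0.4, -2.4]
grip_width: 35.8
finger_force: 30.0
```

Emit:
send_rows --offset '[[0.11,0.35,0],[0.223,0.7,0],[0.223,0.7,0],[0.223,0.7,0],[0.223,0.7,0],[0.223,0.7,0]]' --delta_rot '[[0,0,-0.003],[0,0,-0.003],[0,0,-0.003],[0,0,-0.003],[0,0,-0.003],[0,0,-0.003]]'

```text
time: 43.1
tool_pos: [603.5, 83.2, 201.3]
tcp_rot: [3.142, 0.0, -0.168]
contact_force: [-0.3, 0.3, -2.9]
grip_width: 35.3
finger_force: 30.0
```

```bash
python3 - <<'E'
from h import *
o=get_obs();print(o['tcp_rot'],o['tool_pos'],o["grip_width"],o["contact_force"]);snap("p3");plan([603.7,82.2,150],-0.172)
im=cv2.imread("pics/p3.png"); cv2.imwrite("pics/p3c.png",cv2.resize(im[100:400,120:520],None,fx=1.5,fy=1.5))
E
```

```text
[ 3.1  0.  -0.2] [603.5  83.2 201.3] 35.32898200935349 [-0.3  0.3 -2.9]
snap 43.1 [603.5  83.2 201.3] [ 3.1  0.  -0.2] dq 0.003948936393653379
N 1 each [0.002, 0.007, 0.429] rows/call 1 half [0.001, 0.004, 0.214] | total [0.002, 0.007, 0.429] rot [0.0, 0.0, 0.0006]
```

View pics/p3c.png

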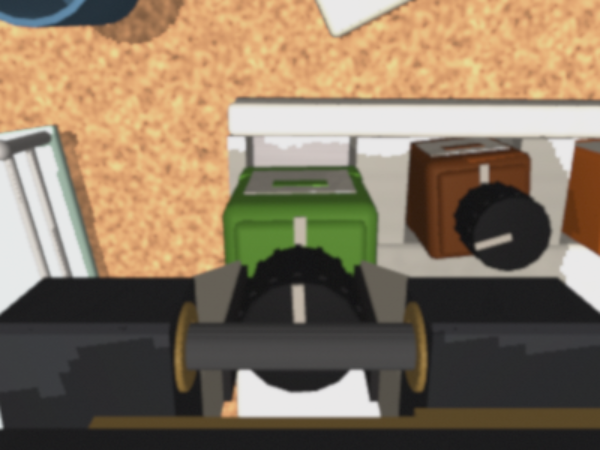

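Green is aligned over well 1, and brown is in well 2 with its cap open.

Emit:
send_rows --offset '[[0.002,0.007,0.2],[0.002,0.007,0.35],[0.002,0.007,0.42],[0.002,0.007,0.49],[0.002,0.007,0.55],[0.002,0.007,0.55]]' --delta_rot '[[0,0,0],[0,0,0],[0,0,0],[0,0,0],[0,0,0],[0,0,0]]'

```text
time: 43.9
tool_pos: [603.7, 81.3, 135.2]
tcp_rot: [3.141, 0.001, -0.17]
contact_force: [-0.5, -0.2, -2.7]
grip_width: 35.5
finger_force: 30.0
```

Emit:
send_rows --offset '[[0,0,0.06],[0,0,0.12],[0,0,0.18],[0,0,0.18]]' --delta_rot '[[0,0,0],[0,0,0],[0,0,0],[0,0,0]]'

```text
time: 44.4
tool_pos: [603.9, 81.2, 113.7]
tcp_rot: [3.141, -0.0, -0.17]
contact_force: [0.2, 0.4, -3.5]
grip_width: 35.4
finger_force: 30.0
```

Emit:
send_rows --offset '[[0,0,0],[0,0,0],[0,0,0],[0,0,0],[0,0,0],[0,0,0],[0,0,0],[0,0,0]]' --delta_rot '[[0,0,-0.025],[0,0,-0.05],[0,0,-0.075],[0,0,-0.1],[0,0,-0.125],[0,0,-0.15],[0,0,-0.175],[0,0,-0.2]]'

```text
time: 45.4
tool_pos: [603.9, 81.8, 113.8]
tcp_rot: [-3.141, -0.001, 1.092]
contact_force: [0.6, 2.6, -3.1]
grip_width: 35.4
finger_force: 30.0
```

Emit:
send_rows --offset '[[0,0,0],[0,0,0],[0,0,0],[0,0,0],[0,0,0],[0,0,0]]' --delta_rot '[[0,0,-0.025],[0,0,-0.05],[0,0,-0.075],[0,0,-0.095],[0,0,-0.095],[0,0,-0.095]]'

```text
time: 46.15
tool_pos: [604.0, 81.4, 113.9]
tcp_rot: [3.141, -0.0, 1.681]
contact_force: [1.2, 1.7, -3.2]
grip_width: 35.3
finger_force: 30.0
```

Emit:
send_rows --offset '[[0,0,0],[0,0,0],[0,0,0]]' --delta_rot '[[0,0,0],[0,0,0],[0,0,0]]' --grip 0.6

```text
time: 46.52
tool_pos: [603.9, 81.1, 114.2]
tcp_rot: [3.141, 0.0, 1.683]
contact_force: [0.0, 0.1, 1.1]
grip_width: 54.6
finger_force: 0.0
```

Emit:
send_rows --offset '[[0,0,-0.3],[0,0,-0.7],[0,0,-1.0]]' --delta_rot '[[0,0,0],[0,0,0],[0,0,0]]'

```text
time: 46.9
tool_pos: [604.1, 81.1, 236.2]
tcp_rot: [3.14, 0.0, 1.683]
contact_force: [0.8, -0.3, -0.1]
grip_width: 55.1
finger_force: 0.0
```

Emit:
send_rows --offset '[[-0.26,-0.3,0],[-0.53,-0.61,0]]' --delta_rot '[[0,0,0],[0,0,0]]'

```text
time: 47.15
tool_pos: [537.6, 9.2, 234.4]
tcp_rot: [3.14, 0.001, 1.685]
contact_force: [1.0, -1.1, 0.2]
grip_width: 55.2
finger_force: 0.0
```

Emit:
send_rows --offset '[[-0.26,-0.3,0],[-0.53,-0.61,0],[-0.53,-0.61,0],[-0.53,-0.61,0],[-0.53,-0.61,0],[-0.53,-0.61,0]]' --delta_rot '[[0,0,0],[0,0,0],[0,0,0],[0,0,0],[0,0,0],[0,0,0]]'

```text
time: 47.9
tool_pos: [473.2, -61.0, 233.8]
tcp_rot: [-3.141, -0.0, 1.685]
contact_force: [0.4, -0.1, 0.1]
grip_width: 54.8
finger_force: 0.0
```

```bash
python3 - <<'E'
from h import *
im,c=snap("d1"); im=cv2.cvtColor(im,cv2.COLOR_RGB2BGR)
p=proj(c,[471.3,9.8,88]); print(p,proj(c,[471.3,9.8,57]))
for d in finder.pinpoint("green_mark","wrist")[:2]+finder.pinpoint("dial_grip","wrist")[:2]: print(d["confidence"],d["uv"],plane(c,d["uv"],53),plane(c,d["uv"],80))
cv2.imwrite("pics/d1c.png",cv2.resize(im[0:300,100:500],None,fx=2,fy=2,interpolation=2))
E
```

```text
snap 47.9 [473.2 -61.  233.8] [-3.1 -0.   1.7] dq 0.005266450143572845
[327.5 145.4] [326.8 145. ]
0.86 [356.4, 179.5] [502.8 -18.1  53. ] [499.6 -15.5  80. ]
0.43 [587.6, 159.0] [712.6  24.9  53. ] [691.8  23.8  80. ]
0.7 [330.8, 148.6] [475.4   7.1  53. ] [474.5   7.5  80. ]
```

View pics/d1c.png

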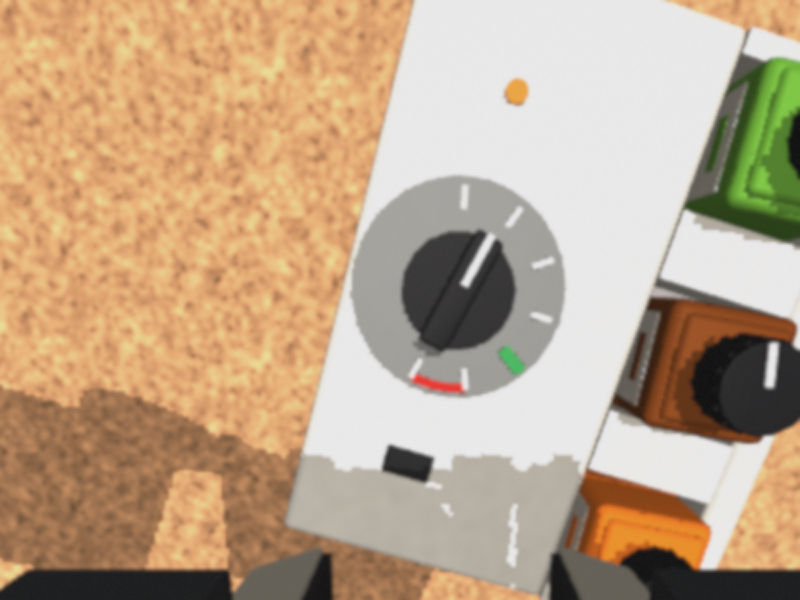

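The dial pointer, from (458,287) to (492,235) in the crop, sits about 0.5 rad up the scale. The green mark is at (511,361) and all three bottles are in the wells. Before gripping I'll measure the pointer accurately and check the caps, bottles and empties.

```bash
python3 - <<'E'
from bot import *
np.set_printoptions(precision=3,suppress=True)
im=cv2.imread("pics/d1.png"); c=optics.get_calibration("wrist"); g=cv2.cvtColor(im,cv2.COLOR_BGR2GRAY)
n,l,s,cc=cv2.connectedComponentsWithStats(((g>120)&(np.hypot(*(np.mgrid[:480,:640][::-1]-np.array([329,143])[:,None,None]))<30)).astype(np.uint8))
k=1+np.argmax(s[1:,4]); ys,xs=np.nonzero(l==k); L=np.array([plane(c,(x,y),88)[:2] for x,y in zip(xs,ys)]); u,S,v=np.linalg.svd(L-L.mean(0)); d=v[0]*np.sign(v[0]@(L.mean(0)-[471.3,9.8])); th=np.arctan2(d[1],d[0])
print("pointer",len(xs),L.mean(0),th,"value",1.8-(th+.172)); print("axis offset from line",(np.array([471.3,9.8])-L.mean(0))@[-d[1],d[0]])
# scale disc centre: gray disc r? use skirt dark circle
h=cv2.HoughCircles(cv2.GaussianBlur(g,(0,0),1)[80:210,270:400],cv2.HOUGH_GRADIENT,1,20,param1=80,param2=10,minRadius=20,maxRadius=70)
for q in h[0][:4]: print("circ",q[:2]+[270,80],q[2],plane(c,q[:2]+[270,80],52))
for nme,x0 in dict(brown=(587.6,-10.4,-.03),orange=(571.5,-103.5,-.03)).items(): print(nme,bottle("d1",x0,z0=12)[:2])
plan([471.3,9.8,200],th)
E
```

```text
pointer 148 [478.241  22.132] 1.1677525240016282 value 0.4602474759983719
axis offset from line 1.5481137754997638
circ [325.5 141.5] 56.9 [469.608  12.473  52.   ]
circ [332.5 163.5] 34.9 [478.41   -6.343  52.   ]
circ [309.5 117.5] 34.3 [452.879  31.418  52.   ]
circ [345.5 145.5] 44.6 [488.272  11.054  52.   ]
brown (array([588.37 , -11.456,  -0.039]), np.float32(91.05852))
orange (array([560.431, -93.032,  -0.194]), np.float32(67.50542))
N 1 each [0.59, 0.054, 0.282] rows/call 2 half [0.295, 0.027, 0.141] | total [0.59, 0.054, 0.282] rot [-0.0001, 0.0, 0.0823]
```

Emit:
send_rows --offset '[[0.3,0.027,0.14],[0.594,0.06,0.282],[0.594,0.06,0.282],[0.594,0.06,0.282],[0.594,0.06,0.282],[0.594,0.06,0.282],[0.594,0.06,0.282]]' --delta_rot '[[0,0,0.027],[0,0,0.054],[0,0,0.0823],[0,0,0.0823],[0,0,0.0823],[0,0,0.0823],[0,0,0.0823]]' --grip 0.45

```text
time: 48.92
tool_pos: [471.9, 9.7, 200.2]
tcp_rot: [3.141, 0.0, 1.167]
contact_force: [0.1, -1.0, -0.0]
grip_width: 41.0
finger_force: 0.0
```

```bash
python3 - <<'E'
from h import *
im,c=snap("g1"); print([proj(c,[x,y,126]) for x,y in ((603.7,82.2),(587.6,-10.4))])
cv2.imwrite("pics/g1c.png",cv2.resize(im[0:300,240:640],None,fx=2,fy=2)[:,:,::-1])
plan([472,9.8,84],1.168)
E
```

```text
snap 48.925 [471.9   9.7 200.2] [3.1 0.  1.2] dq 0.005802418306093521
[array([480.7,  60.3]), array([495.4, 216.6])]
N 1 each [0.001, 0.001, 0.969] rows/call 2 half [0.0, 0.0, 0.484] | total [0.001, 0.001, 0.969] rot [0.0, 0.0, -0.0002]
```

View pics/g1c.png

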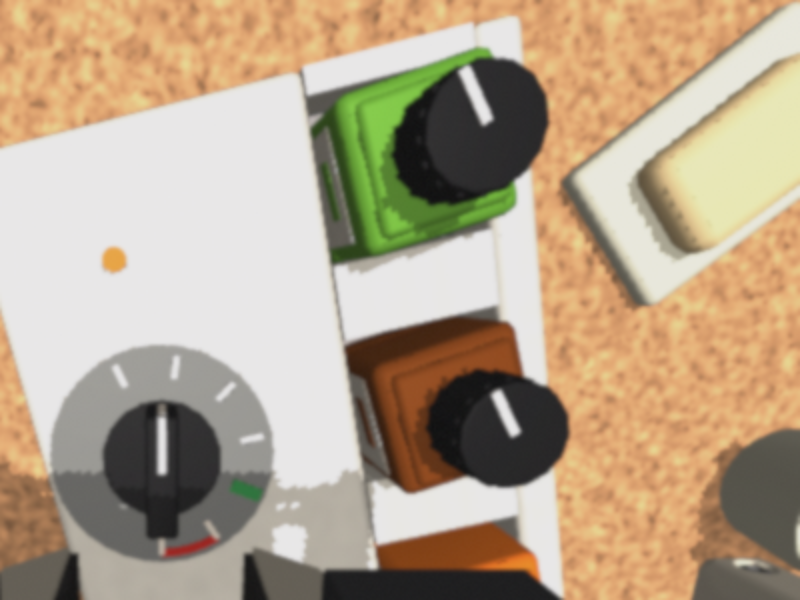

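The green and brown caps both show the turned line, at (477,95) and (506,412), and the dial bar is aligned with the fingers. I'll descend, grip and turn to the green mark.

Emit:
send_rows --offset '[[0,0,0.35],[0,0,0.65],[0,0,0.85],[0,0,0.97],[0,0,0.97],[0,0,0.97]]' --delta_rot '[[0,0,0],[0,0,0],[0,0,0],[0,0,0],[0,0,0],[0,0,0]]'

```text
time: 49.72
tool_pos: [472.5, 9.9, 84.6]
tcp_rot: [3.14, -0.0, 1.167]
contact_force: [-0.1, 1.0, -0.1]
grip_width: 41.4
finger_force: 0.0
```

Emit:
send_rows --offset '[[0,0,0],[0,0,0],[0,0,0],[0,0,0],[0,0,0]]' --delta_rot '[[0,0,0],[0,0,0],[0,0,0],[0,0,0],[0,0,0]]' --grip 0

```text
time: 50.35
tool_pos: [472.4, 9.8, 84.0]
tcp_rot: [3.14, -0.0, 1.167]
contact_force: [1.2, -1.0, 2.2]
grip_width: 12.7
finger_force: 30.0
```

Emit:
send_rows --offset '[[0,0,0],[0,0,0],[0,0,0],[0,0,0],[0,0,0],[0,0,0],[0,0,0],[0,0,0]]' --delta_rot '[[0,0,0.025],[0,0,0.05],[0,0,0.075],[0,0,0.1],[0,0,0.125],[0,0,0.15],[0,0,0.175],[0,0,0.2]]'

```text
time: 51.35
tool_pos: [471.7, 10.8, 84.0]
tcp_rot: [-3.14, 0.0, -0.095]
contact_force: [-0.4, 4.2, 3.1]
grip_width: 12.7
finger_force: 30.0
```

Emit:
send_rows --offset '[[0,0,0],[0,0,0],[0,0,0],[0,0,0],[0,0,0],[0,0,0],[0,0,0],[0,0,0]]' --delta_rot '[[0,0,0.025],[0,0,0.05],[0,0,0.075],[0,0,0.095],[0,0,0.1088],[0,0,0.1088],[0,0,0.1088],[0,0,0.1088]]'

```text
time: 52.35
tool_pos: [472.0, 11.4, 84.0]
tcp_rot: [-3.14, 0.001, -0.774]
contact_force: [1.0, 8.2, 3.6]
grip_width: 13.0
finger_force: 30.0
```

Emit:
send_rows --offset '[[0,0,0],[0,0,0],[0,0,0]]' --delta_rot '[[0,0,0],[0,0,0],[0,0,0]]' --grip 0.45

```text
time: 52.72
tool_pos: [471.6, 9.9, 83.6]
tcp_rot: [3.141, 0.0, -0.774]
contact_force: [0.4, -0.5, -0.1]
grip_width: 38.0
finger_force: 0.0
```

Emit:
send_rows --offset '[[0,0,-0.35],[0,0,-0.75],[0,0,-1.0],[0,0,-1.0]]' --delta_rot '[[0,0,0],[0,0,0],[0,0,0],[0,0,0]]'

```text
time: 53.22
tool_pos: [473.0, 9.7, 205.9]
tcp_rot: [-3.139, -0.004, -0.774]
contact_force: [-0.5, 0.0, -0.0]
grip_width: 41.6
finger_force: 0.0
```

Emit:
send_rows --offset '[[-0.4,0,-0.2],[-0.7,0,-0.4],[-0.7,0,-0.4],[-0.7,0,-0.4],[-0.7,0,-0.4],[-0.7,0,-0.4]]' --delta_rot '[[0,0,0],[0,0,0],[0,0,0],[0,0,0],[0,0,0],[0,0,0]]'

```text
time: 53.98
tool_pos: [411.9, 68.2, 250.9]
tcp_rot: [3.14, 0.001, -0.774]
contact_force: [0.2, 1.0, -0.8]
grip_width: 41.4
finger_force: 0.0
```

```bash
python3 - <<'E'
from h import *
im,c=snap("f1"); p=proj(c,[472,9.8,88]); g=cv2.cvtColor(im,cv2.COLOR_RGB2GRAY); print(p)
n,l,s,cc=cv2.connectedComponentsWithStats(((g>120)&(np.hypot(*(np.mgrid[:480,:640][::-1]-p[:,None,None]))<26)).astype(np.uint8)); print(s[1:,4],cc[1:])
k=1+np.argmax(s[1:,4]); ys,xs=np.nonzero(l==k); L=np.array([plane(c,(x,y),88)[:2] for x,y in zip(xs,ys)]); u,S,v=np.linalg.svd(L-L.mean(0)); d=v[0]*np.sign(v[0]@(L.mean(0)-[472,9.8])); th=np.arctan2(d[1],d[0]); print("value %.3f"%(1.8-th-.172))
cv2.imwrite("pics/f1c.png",cv2.resize(im,(800,600))[:,:,::-1])
optics.capture("top"); tc=optics.get_calibration("top")
for t in ["bottle_1","empty_1","plant","tumbler","soap_dish"]:
    for q in finder.pinpoint(t,"top")[:3]: print(t,round(q["confidence"],2),plane(tc,q["uv"],dict(bottle_1=12,empty_1=6).get(t,0))[:2])
E
```

```text
snap 53.975 [411.9  68.2 250.9] [ 3.1  0.  -0.8] dq 0.006363311439570329
[318.9 131.3]
[108] [[318.  116.3]]
value 2.404
bottle_1 0.9 [ 573.9 -101.4]
bottle_1 0.74 [582.8  -8.1]
bottle_1 0.61 [609.2  83.9]
empty_1 0.84 [ 555.  -307.3]
empty_1 0.61 [ 453.4 -318. ]
plant 0.42 [585.1 -12.7]
plant 0.18 [ 499.8 -318.7]
soap_dish 0.85 [752.   30.7]
```

View pics/f1c.png

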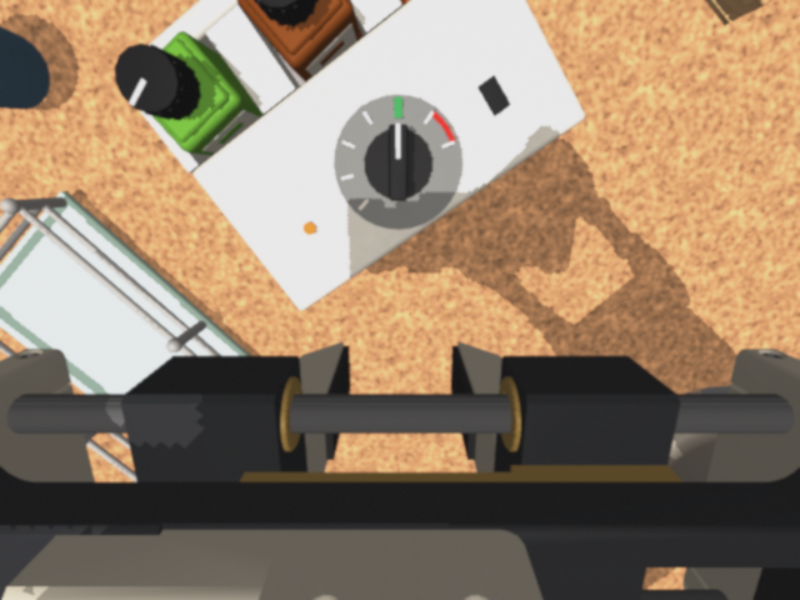

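The pointer at (398,140) points at the green mark at (398,106), which measures 2.404 rad. The bottles are in the wells, the empties are in the box and the arm is clear, so I'm handing in.

```bash
python3 -c "
from plant import ticket
print(ticket.close_job())"
```

```text
the job is handed in; nothing more can be done
None
```

I handed the job in after 54 s of the allowed 210 s: both empties are in the returns box, all three full bottles stand in wells with their caps twisted open (about 1.7 rad by camera estimate), and the dial reads 2.40 on the green mark; the hand-in returned no verdict.

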